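# Press a bush home with the bench lever press and hold it

### The job

The aluminium link on the bench has a flanged brass bush still standing proud in one end: with the press's safety catch still on, lay the link in the press's nest, bush end first and bush up, slide it in against the end stop so the bush is under the ram, and let go of it. Then flip the catch right back off the lever's hub and pull the lever down until the bush is pressed fully home in the link. Finish while still holding the lever down, pressing firmly so that the ram keeps the bush home, and leave everything else on the bench where it is.

Things in the scene. Friction and masses are not known exactly. Their poses are not given: they have to be found in the camera images.
- press: Bench lever press: grey cast C-frame, 140 x 240 mm, 235 mm high (ram to 288). Fixed; place and heading vary. Origin: on the bench below the ram axis; z up, y out of its front, x to the side with lever and catch; the robot is at its -x side. Head: x +-32 mm, y -175 to 40, z 145 to 235. Column: x +-28, y -165 to -85. The throat is open to the front and both sides, where the link goes in.
- nest_seat (a point): Where the link's origin lies when home: on top of the steel nest plate (z 40 mm; x -85 to 36, y +-45 mm in the press frame) below the ram. Two rails along press x (x -75 to 10 mm) lean outward: 43 mm apart at the plate, 53 mm at their tops (z 50 mm). End stop: a block, 12 mm high, face at x 20.5 mm. The link slides in from the -x side, its x along the press's x.
- ram: Steel ram; origin at the centre of its flat lower face, a disc 34 mm across. Raised, the face is 71 mm above the bench, 31 mm above the nest plate. Below 145 mm only ram and disc hang under the head. It comes straight down with the lever, 18 mm per rad of lever, at most 21.6 mm, and rises again with it.
- lever: Press lever: hub 52 mm across, steel rod 14 mm thick, round black grip. Origin: on the hub axis, in the rod's plane, press frame (52, -30, 200) mm. x: hub axis, always along the press's x; y: along the rod to the grip. Raised at the start by a return spring, the rod points to the press's front and 35 deg up; it swings down by 69 deg at most. With the catch on it moves 4 deg only.
- lever_grip (a point): On the axis of the black grip (26 mm thick, 150 to 238 mm from the hub axis), 195 mm from the hub axis; raised 312 mm above the bench. Pulled, the ram meets the bush after some 20 deg; the bush is home near 51 deg (this point 146 mm high). That takes 5 to 10 N here, then the lever turns rigid; 12 to 20 N holds it firmly. Let go, it springs up.
- catch (a joint): Steel safety catch, rad: 0 on (its hook lies over the lug on the lever's hub and blocks the lever), 1.6 flipped fully back, where it stays by its own weight. It turns about a pin along press x at press frame (52, -70, 234) mm. Its hook arm reaches 66 mm forward (+y) of the pin, upper face 21 mm above the pin.
- catch_tab (a point): Middle of the upper part of the catch's flat thumb tab, which stands up 68 mm from the pin, 22 mm wide along press x, 8 mm thick, front face 1 mm in front of the pin. With the catch on this point is 55 mm above the pin, 3 mm behind it, at press x 56 mm. Push the front face backward (press -y) and on round and down; 1 to 2 N.
- link: Loose aluminium link, 170 x 40 x 12 mm, round ends, 0.2 to 0.35 kg with its bush, flat on the bench left of the press. Origin: on its underside below the bush axis, 20 mm from the bush end; x points out of the bush end, z up: the plain end is at x -150 mm. The sides are straight from x -130 to 0 mm. (Finished links lie in a grey tray farther left.)
- bush (a joint): How far the link's brass bush has been pressed in, m: 0 to 0.002 at the start, 0.009 home. Its flange is 30 mm across and 3 mm thick; the flange's top is 24 mm above the link's underside at 0 and 15 mm at home. The press fit resists with 40 N.
- spare1: Loose spare flanged brass bush standing on the bench between press and link, 30 mm across, 21 mm high; origin under its centre. Not used.
- spare2: A second such spare bush. Not used.
- hammer: Hammer lying beyond the press. Not used.
- wrench: Wrench lying to the right of the press. Not used.
- oiler: Grey bottle, 56 mm across, 150 mm high, standing left of the link. Not used.
- tin: Steel tin, 72 mm across, 70 mm high, right of the press. Not used.
- vblock: Small dark steel V-block, 60 x 45 x 50 mm, right and beyond the press. Not used.
Not all that is in view belongs to the job. Of the things that look like the link, take the one that is farthest from the robot's base at the start.

How it is judged (in metres and radians):
On the way, in this order (a step that is already met when the one before it is completed fails the run):
1. the link lies in the nest with its bush under the ram, let go, and the catch still on (horizontal distance between link and ram below 0.006 m and z of link in the frame of press between 0.037 and 0.043 m and angle between link's own z axis and vertical below 0.08 rad and angle between the x axis of link and the x axis of press, either way round below 0.1 rad and contact force between the fingers and link below 0.5 N and value of joint catch below 0.3 rad and value of joint bush below 0.004 m), for 0.2 s.
2. the catch is flipped back, the bush not yet pressed (value of joint catch above 1.2 rad and value of joint bush below 0.004 m), for 0.2 s.
3. the bush is pressed home (value of joint bush above 0.0078 m), for 0.2 s.
At the end, for the whole second after the job is handed in: The bush is home in the link (within 1.2 mm), the link lies flat in the nest within 6 mm of the ram axis and untouched, the catch is flipped back (over 1.2 rad), and the gripper still holds the lever down (over 3 N at the lever), so that the ram presses on the bush with more than 20 N (value of joint bush above 0.0078 m and contact force between ram and link above 20 N and contact force between the fingers and lever above 3 N and z of lever_grip in the frame of press below 0.19 m and value of joint catch above 1.2 rad and horizontal distance between link and ram below 0.006 m and z of link in the frame of press below 0.043 m and angle between link's own z axis and vertical below 0.08 rad and angle between the x axis of link and the x axis of press, either way round below 0.1 rad and linear speed of link below 0.02 m/s and contact force between the arm and link below 0.5 N and contact force between the arm and ram below 0.5 N); the arm keeps its last pose, push and grip.
It fails at once if another thing on the bench is moved by more than 30 mm (distance of any of spare1, spare2, hammer, wrench, oiler, tin, vblock from where it was at the start of the episode above 0.03 m).
It also fails if it takes over 72 s, if anything falls off the work surface, if the arm or the gripper's body presses on something with over 40 N, if the wrist force passes 120 N, or if a joint passes its speed limit or range.

### The arm

A 6-joint arm with a two-finger parallel gripper is mounted at the origin on the work surface. World frame = base frame: x ahead of the robot, y to its left, z up, the work surface at z = 0. Lengths are in m, angles in degrees, forces in N, time in s.
With the tool pointing down it reaches from about 0.375 to 0.9 m from the base axis. Payload 3.1 kg.
Tool frame: the origin (TCP) lies between the finger pads; the fingertips stand 25 mm ahead of it and the grasp point (between the pads) lies 6 mm ahead of it (robot.tip_reach is the distance from the TCP to the fingertips, in m); z points along the fingers, y is the direction in which the jaws open and shut (so a half turn about z gives the same grasp; the last joint's range is limited). The gripper opens to 87 mm and grips with 3 to 60 N. Pads are 19 mm wide; open, the fingers measure 117 mm over their backs; the gripper's body (75 mm by 190 mm) begins 51 mm behind the grasp point.
Start: joints at [53.944, 30.224, 82.088, -0, 67.689, -10.227], TCP at [0.272, 0.563, 0.248] pointing down, gripper open.
Joint ranges: [-176.69, 176.69], [-43.24, 126.21], [12.49, 139.97], [-82, 262], [0, 151.66], [-163.58, 163.58]. Speed limits (degrees/s): [159.86, 159.86, 180, 180, 180, 180].

### API

Orientations are given as [roll, pitch, yaw] about the fixed x, y, z axes, in that order (R = Rz(yaw) Ry(pitch) Rx(roll)).
In Python, from rig import robot, imaging gives the robot as it stands.
- The arm moves only by the shell command python3 -m pendant 'ROWS' [FORCE]. ROWS is JSON, a list of rows, each a list of 5 numbers: the shift along the tool's x, y, z in mm, then the turn about the tool's z in rad, then the closure, from 0 (fully open) to 1 (shut). A call has 1 to 5 rows; each row shifts and turns the pose as measured when the row begins, along the tool's axes as they then stand; what a row does not reach is not made up. A row lasts 1/12 s, in which the tool goes at most 41.7 mm and 7.16 degrees, less where a joint would pass 70% of its speed; a pose out of reach is approached as far as the arm can. A call is refused whole if a number of a shift passes 41.7 or a number of a turn 0.125, either way. A call with a gripper value outside its range is refused whole. The fingers move at their own pace and stop on an object; FORCE is the grip in N (left out, the last holds). Time passes only in rows, so rows that do not move let the fingers close. It gives the time, the measured TCP pose, the force and the opening at its end, in the units of the state.
- robot.get_obs(): the state, without advancing time (a new reading comes with each control period).
- imaging.grab_frame(name): name is "scene" or "top"; returns the picture (400x640x3 uint8, red, green, blue); there is no depth.
- imaging.camera_params(name): a dict with "mtx" (3x3 intrinsics, pixels), "dist" ([k1, k2, p1, p2, k3] as OpenCV has them; the pictures are not rectified), "origin" and "orientation" of the camera in the world. Camera axes: x right, y up, looking along -z (the intrinsics and any distortion apply to the point x, -y, -z); pixel columns grow to the right and rows downward; lengths in m; the calibration is good to about 2 mm. A picture is of the moment at which its call begins. camera_params takes no time and is no camera call.
- robot.close_job(): hands the job in, once; it reports no verdict.
The state is a dict: "time_s": time; "joints": joint angles; "dq": joint speeds; "effort": joint torques, N m; "tcp_pos": TCP position; "orientation": TCP orientation; "wrist_force": force on the tool from outside, world axes, zero at the start; "torque": the same for the moment, N m; "finger_gap": finger opening in m.
Only numpy, scipy, OpenCV 4.12 (cv2) and the standard library are available. Lean on these libraries where they do the work, as an engineer would, in place of code of your own. Each camera call takes 0.05 s, during which the arm holds its last target.

## Working session

There is one attempt and no reset: what is moved stays moved. The work goes in short steps, Python scripts to look and compute and a shell command to move; the robot and the scene stay as the last step left them, time stands still between calls to the robot, and variables do not carry over. Pictures are saved under pics/ and viewed, and the job is handed in when it is done.

```bash
ls; mkdir -p pics; python3 - <<'E'
from rig import robot, imaging
import cv2
print(robot.get_obs())
for n in ("scene","top"):
    im=imaging.grab_frame(n); cv2.imwrite(f"pics/{n}0.png",im[:,:,::-1]); print(imaging.camera_params(n))
E
```

```text
pics
{'time_s': 0.0, 'joints': array([ 5.39449504e+01,  3.02780514e+01,  8.21569821e+01, -8.37845433e-04,
        6.76890037e+01, -1.02273800e+01]), 'dq': array([-0.08025507, -0.01414096,  0.02770743,  0.12499143, -0.00820081,
       -0.02687251]), 'effort': array([ 1.43398724e-03, -4.40053225e+01, -1.76589721e+01,  6.33807667e-02,
        5.83010016e-02, -1.71459087e-04]), 'tcp_pos': array([0.27185951, 0.5620162 , 0.24657808]), 'orientation': array([-1.79877796e+02, -2.12612786e-02,  1.54172627e+02]), 'wrist_force': array([ 0.45148645,  0.13745979, -0.3408297 ]), 'torque': array([ 0.02810364, -0.04519748, -0.04050272]), 'finger_gap': 0.08703652213332552}
{'mtx': array([[377.88606927,   0.        , 324.79405044],
       [  0.        , 377.88606927, 202.36686138],
       [  0.        ,   0.        ,   1.        ]]), 'dist': array([-0.06952709,  0.        ,  0.        ,  0.        ,  0.        ]), 'origin': array([1.11338396, 0.58423377, 0.77080227]), 'orientation': array([ 54.69795359,   1.30408586, 131.19237779])}
{'mtx': array([[422.19238348,   0.        , 321.18565322],
       [  0.        , 422.19238348, 201.27857846],
       [  0.        ,   0.        ,   1.        ]]), 'dist': array([-0.05996969,  0.        ,  0.        ,  0.        ,  0.        ]), 'origin': array([0.28859623, 0.02157426, 1.52665707]), 'orientation': array([  9.3519216 ,   0.29196804, -91.6326569 ])}
```

View pics/scene0.png

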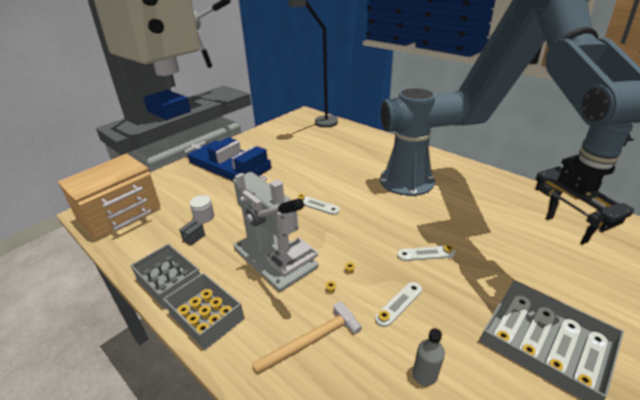

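View pics/top0.png

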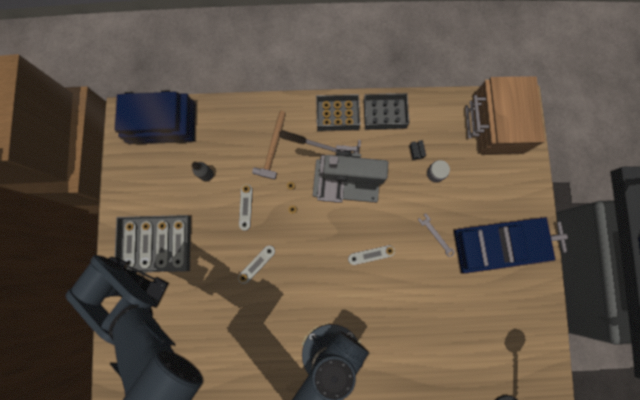

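The top view shows three link lookalikes at about (246,208), (258,263) and (371,256), plus finished links in the tray at (155,243). The base is near (333,360), so the farthest should be (246,208). I'll check that with numbers and crops.

```bash
cat > h.py <<'E'
import numpy as np, cv2
from scipy.spatial.transform import Rotation as R
from rig import robot, imaging
def cam(n):
    c=imaging.camera_params(n); Rm=R.from_euler('xyz',c['orientation'],degrees=True).as_matrix()
    return c['mtx'],c['dist'],np.array(c['origin']),Rm
F=np.diag([1,-1,-1.])
def proj(n,P):
    K,d,o,Rm=cam(n); P=np.atleast_2d(P)
    Rc=(Rm@F).T
    return cv2.projectPoints(P.astype(float),cv2.Rodrigues(Rc)[0],-Rc@o,K,d)[0][:,0]
def ray(n,px):
    K,d,o,Rm=cam(n)
    u=cv2.undistortPoints(np.array(px,float).reshape(-1,1,2),K,d)[:,0]
    return o,(Rm@F@np.c_[u,np.ones(len(u))].T).T
def plane(n,px,z):
    o,v=ray(n,px); return o+v*((z-o[2])/v[:,2])[:,None]
def crop(src,x0,y0,x1,y1,s,out):
    im=cv2.imread(src)[y0:y1,x0:x1]; cv2.imwrite(out,cv2.resize(im,None,fx=s,fy=s,interpolation=cv2.INTER_CUBIC))
E
python3 - <<'E'
from h import *
p=plane("top",[(246,208),(258,263),(371,256)],0.012); print(p.round(3),np.hypot(p[:,0],p[:,1]))
crop("pics/top0.png",225,165,325,240,8,"pics/c1.png")
crop("pics/top0.png",305,130,405,210,8-0,"pics/c2.png")
crop("pics/scene0.png",220,160,330,290,5-1,"pics/c3.png")
crop("pics/scene0.png",320,230,460,330,5,"pics/c4.png")
E
```

```text
[[ 0.521  0.296  0.012]
 [ 0.322  0.254  0.012]
 [ 0.335 -0.15   0.012]] [0.59968052 0.40984459 0.36724427]
```

View pics/c1.png

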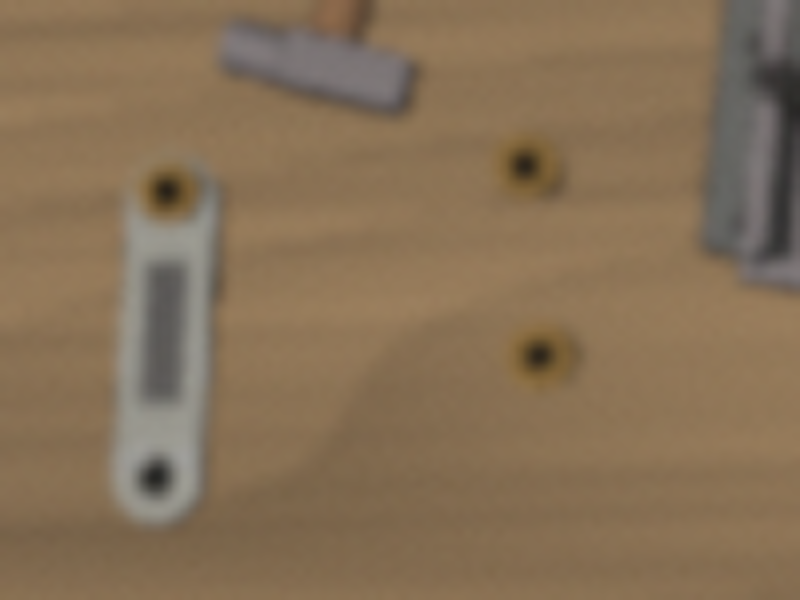

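View pics/c2.png

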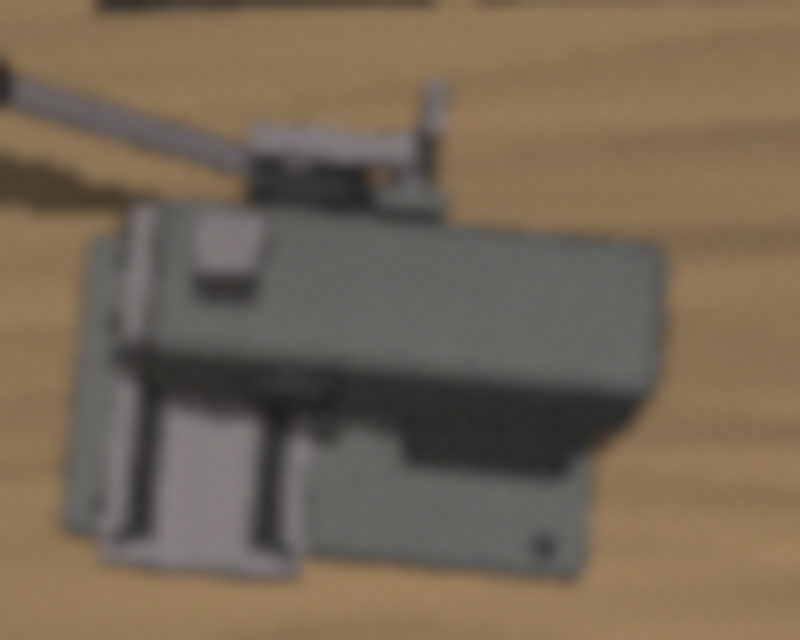

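View pics/c3.png

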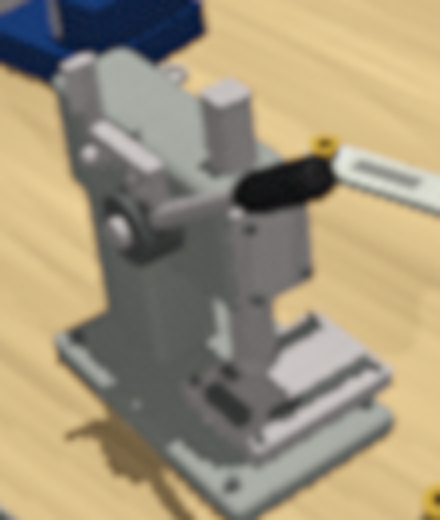

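View pics/c4.png

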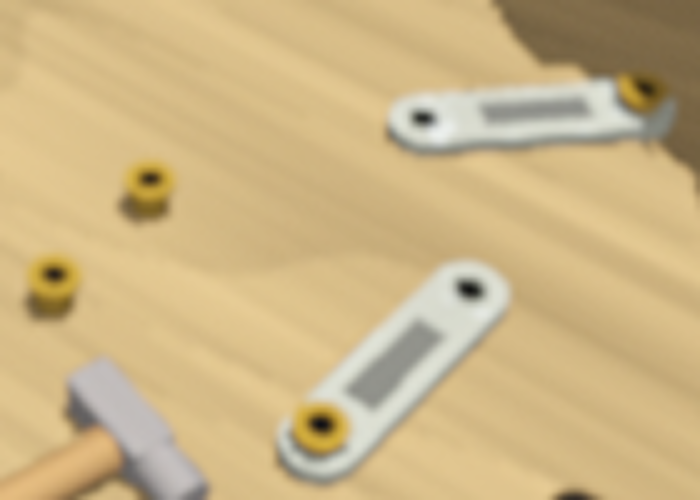

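```bash
cat > fit.py <<'E'
from h import *
from scipy.optimize import least_squares
M=[("top",(-85,45,40),(317.9,200.0)),("top",(-85,-45,40),(342,202.3)),("top",(32,-175,235),(387.5,160.6)),("top",(-32,-175,235),(386.9,178.7)),
("top",(0,0,288),(333.8,160.2)),("scene",(-85,45,40),(317.5,254.5)),("scene",(36,45,40),(284,271)),("scene",(0,0,288),(277,183.5))]
def T(q,P):
    c,s=np.cos(q[2]),np.sin(q[2]); P=np.atleast_2d(P)/1000.
    return np.c_[q[0]+c*P[:,0]-s*P[:,1],q[1]+s*P[:,0]+c*P[:,1],P[:,2]]
def f(q): return np.concatenate([(proj(n,T(q,P))[0]-px) for n,P,px in M])
r=least_squares(f,[.55,0,0],loss='soft_l1')
if __name__=="__main__":
    print(r.x,np.degrees(r.x[2])); print(f(r.x).reshape(-1,2).round(1))
    import itertools
    for n in("top","scene"):
        im=cv2.imread(f"pics/{n}0.png"); S=6
        x0,y0,x1,y1=(290,125,410,212) if n=="top" else (225,160,335,295)
        if n=="scene":S=4.4
        im=cv2.resize(im[y0:y1,x0:x1],None,fx=S,fy=S,interpolation=cv2.INTER_CUBIC)
        def box(xa,xb,ya,yb,za,zb,c):
            C=np.array(list(itertools.product((xa,xb),(ya,yb),(za,zb))))
            p=((proj(n,T(r.x,C))-(x0,y0)+.5)*S).astype(int)
            for i in range(8):
                for j in range(i):
                    if (C[i]!=C[j]).sum()==1: cv2.line(im,p[i].tolist(),p[j].tolist(),c,1)
        box(-32,32,-175,40,145,235,(0,255,0)); box(-85,36,-45,45,39.9,40,(0,0,255)); box(-28,28,-165,-85,40,145,(255,0,0))
        box(45,67,-73,-69-8+8,234,302,(0,255,255))
        a=np.radians(35)
        p=((proj(n,T(r.x,[[52,-30,200],[52,-30+195*np.cos(a),200+195*np.sin(a)],[52,-70,234],[56,-73,289]]))-(x0,y0)+.5)*S).astype(int)
        for k in p: cv2.circle(im,k.tolist(),4,(255,0,255),-1)
        cv2.imwrite(f"pics/fit_{n}.png",im)
E
python3 fit.py
```

```text
[ 0.61858024 -0.01802032 -0.12977511] -7.435566008271641
[[-1.1 -0.4]
 [-0.1 -0.2]
 [ 1.5 -0.8]
 [ 0.6  0.9]
 [-0.5 -0.4]
 [ 1.2 -2.8]
 [ 0.3  1.7]
 [-0.5 -1.1]]
```

View pics/fit_top.png

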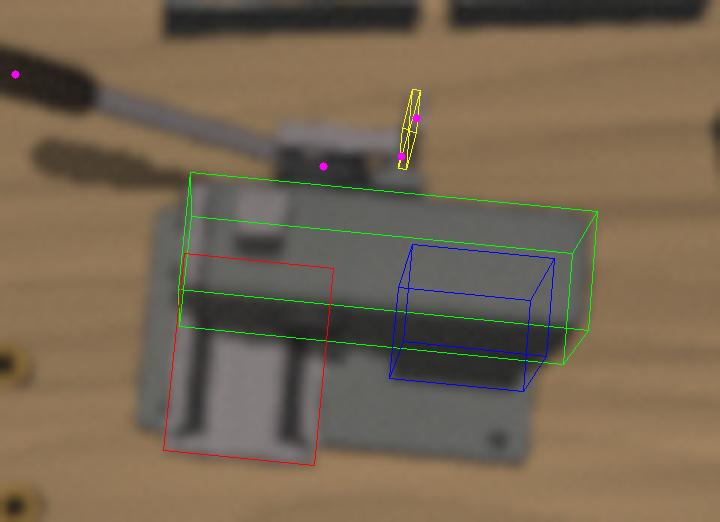

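View pics/fit_scene.png

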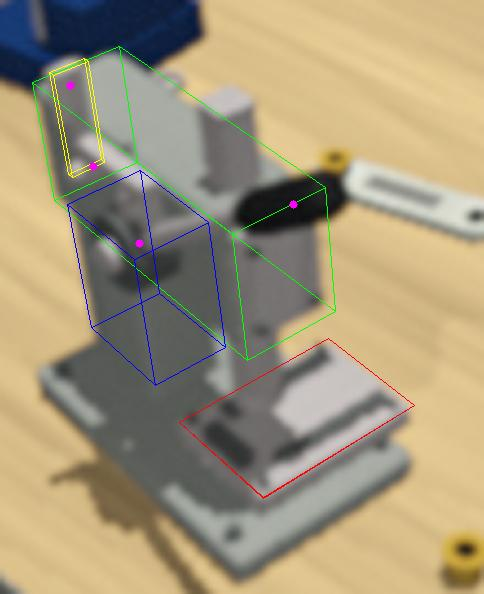

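```bash
python3 - <<'E'
from h import *
crop("pics/scene0.png",230,220,325,295,8,"pics/c5.png")
crop("pics/scene0.png",228,165,318,240,8,"pics/c6.png")
E
```

```text
(no output)
```

View pics/c5.png

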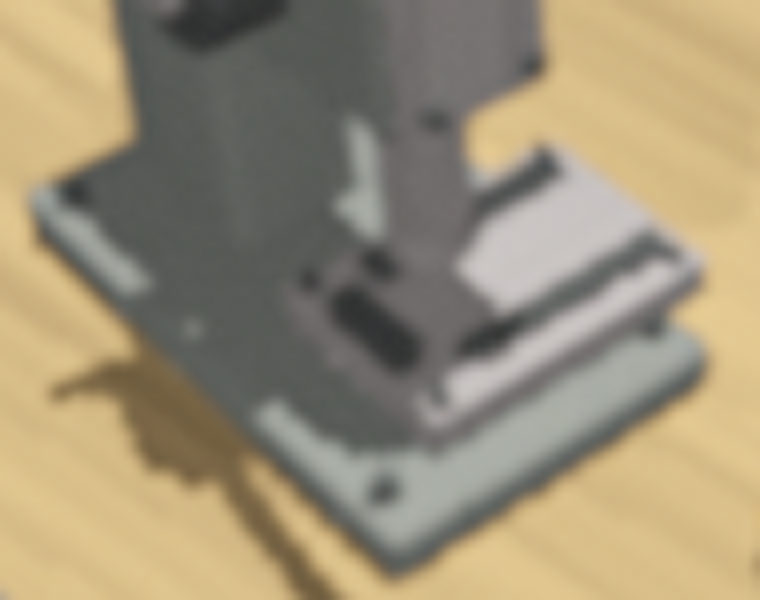

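View pics/c6.png

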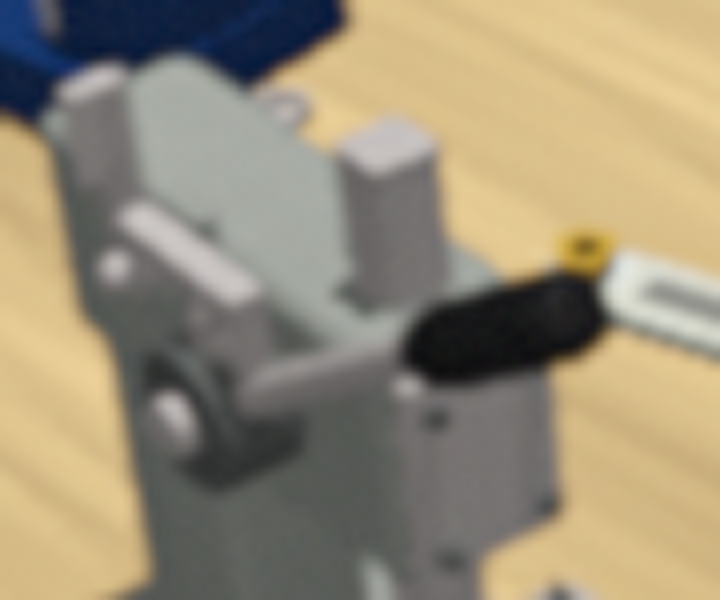

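```bash
python3 - <<'E'
s=open('fit.py').read()
i=s.index('M=[');j=s.index('def T')
s=s[:i]+'''a=np.radians(35)
G=(52,-30+194*np.cos(a),200+194*np.sin(a))
M=[("top",(-85,45,40),(317.9,199.8)),("top",(-85,-45,40),(341.7,202.1)),
("top",(0,0,288),(333.6,160.0)),("scene",(-85,45,40),(317.6,252.7)),("scene",(36,45,40),(282.8,271.2)),("scene",(0,0,288),(276.3,183.0)),
("top",G,(293,136.8)),("scene",G,(291.5,204.8)),("scene",(56,-73,302),(239.6,174.6))]
'''+s[j:]
open('fit.py','w').write(s)
E
python3 fit.py
python3 - <<'E'
from fit import *
print(proj("top",T(r.x,[[70,65,20],[-70,65,20],[-70,-175,20]])),proj("scene",T(r.x,[[70,65,20],[-70,65,20],[70,-175,20]])))
# link
b=plane("top",[(225+167/8-.5,165+190/8-.5)],.023)[0]; h=plane("top",[(225+155/8-.5,165+477/8-.5)],.012)[0]
print("top",b,h,np.hypot(*(b-h)[:2]))
b2=plane("scene",[(320+320/5-.5,230+424/5-.5)],.023)[0]; h2=plane("scene",[(320+470/5-.5,230+289/5-.5)],.012)[0]
print("scene",b2,h2,np.hypot(*(b2-h2)[:2]))
for d in (b-h,b2-h2): print(np.degrees(np.arctan2(d[1],d[0])))
sp=plane("top",[(225+525/8-.5,165+165/8-.5),(225+538/8-.5,165+355/8-.5)],.021);print(sp)
E
```

```text
[ 0.61848698 -0.01959052 -0.12484396] -7.153032102438242
[[-0.5 -0.1]
 [ 0.8 -0.1]
 [ 0.2 -0.2]
 [ 0.7 -1.4]
 [ 1.2  1.2]
 [-0.2 -0.9]
 [-0.3  0.4]
 [-0.8  1. ]
 [-0.3 -0.4]]
[[316.14875527 158.72754211]
 [312.35594202 196.01107069]
 [378.38389213 202.24348318]] [[278.87763463 288.18426302]
 [319.16026594 262.5755889 ]
 [232.06930904 243.58039158]]
top [0.59246705 0.29654684 0.023     ] [0.4626889  0.30393758 0.012     ] 0.12998843206720215
scene [0.59205284 0.29403557 0.023     ] [0.46123934 0.30117997 0.012     ] 0.13100845503875072
-3.259418925393087
-3.1261124639481936
[[0.59956571 0.1335005  0.021     ]
 [0.51204161 0.12907359 0.021     ]]
```

View pics/fit_top.png

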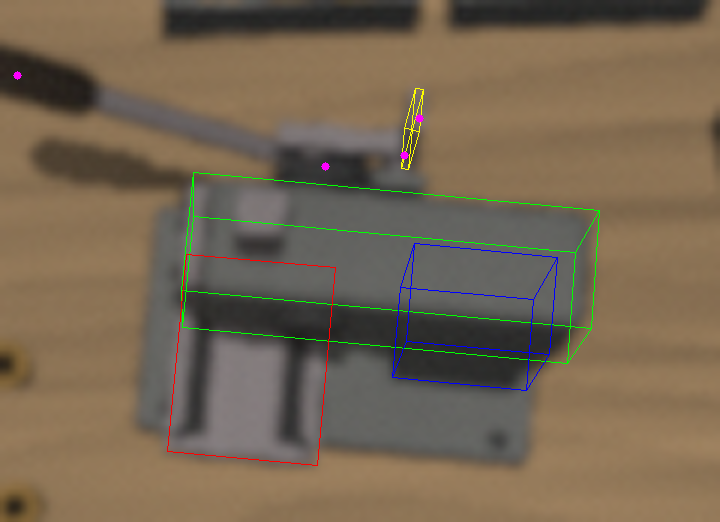

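View pics/fit_scene.png

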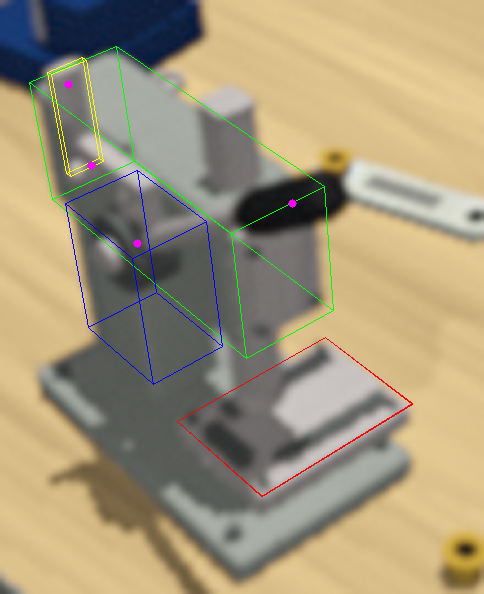

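```bash
cat > d.py <<'E'
import sys
from h import *
def delta(p,yaw=None):
    s=robot.get_obs(); Rm=R.from_euler('xyz',s['orientation'],degrees=True).as_matrix()
    d=Rm.T@(np.array(p)-s['tcp_pos'])*1000
    t=0
    if yaw is not None:
        t=-((yaw-s['orientation'][2]+180)%360-180)
    print("t",s['time_s'],"tcp",s['tcp_pos'].round(4),"rpy",s['orientation'].round(1),"F",s['wrist_force'].round(1),"gap",round(s['finger_gap'],4))
    print("tool d mm",d.round(1),"turn rad",round(np.radians(t),4))
if __name__=="__main__":
    a=[float(x) for x in sys.argv[1:]]
    delta(a[:3],a[3] if len(a)>3 else None)
E
python3 d.py 0.5004 0.3004 0.11 176.8
python3 -m pendant '[[0,0,0,-0.1,0],[0,0,0,-0.1,0],[0,0,0,-0.1,0],[0,0,0,-0.1,0]]' 50
python3 d.py 0.5004 0.3004 0.11 176.8
```

```text
t 0.1 tcp [0.2719 0.5621 0.2467] rpy [-179.9   -0.   154.2] F [-0.5  0.1 -0.6] gap 0.0869
tool d mm [-319.7 -135.7  136.8] turn rad -0.3949
time_s: 0.43
tcp_pos: [0.271, 0.5608, 0.2443]
orientation: [-179.7, -0.2, 178.0]
wrist_force: [-0.4, 0.1, -1.3]
finger_gap: 0.0874
t 0.4333 tcp [0.271  0.5608 0.2443] rpy [-179.7   -0.2  178. ] F [-0.4  0.1 -1.3] gap 0.0874
tool d mm [-238.8 -251.6  134.8] turn rad 0.0215
```

```bash
python3 -m pendant '[[-34,-36,10,0.02,0],[-34,-36,10,0,0],[-34,-36,10,0,0],[-34,-36,10,0,0],[-34,-36,10,0,0]]'
python3 d.py 0.5004 0.3004 0.11 176.8
```

```text
time_s: 0.85
tcp_pos: [0.4054, 0.4058, 0.2009]
orientation: [180.0, -0.2, 178.0]
wrist_force: [1.0, 0.5, -0.5]
finger_gap: 0.0872
t 0.85 tcp [0.4054 0.4058 0.2009] rpy [180.   -0.2 178. ] F [ 1.   0.5 -0.5] gap 0.0872
tool d mm [ -98.9 -102.2   90.4] turn rad 0.0217
```

```bash
python3 -m pendant '[[-30,-31,20,0.02,0],[-30,-31,20,0,0],[-30,-31,20,0,0],[-15,-15,15,0,0],[0,0,0,0,0]]'
python3 d.py 0.5004 0.3004 0.11 176.8
```

```text
time_s: 1.27
tcp_pos: [0.499, 0.2973, 0.1304]
orientation: [-180.0, -0.2, 176.4]
wrist_force: [-0.8, -0.3, -0.3]
finger_gap: 0.0872
t 1.2667 tcp [0.499  0.2973 0.1304] rpy [-180.    -0.2  176.4] F [-0.8 -0.3 -0.3] gap 0.0872
tool d mm [-1.2  3.1 20.3] turn rad -0.0064
```

```bash
python3 -m pendant '[[-1,3,35,-0.006,0],[0,0,30,0,0],[0,0,8,0,0],[0,0,0,0,0]]'
python3 d.py 0.5004 0.3004 0.027 176.8
python3 - <<'E'
from h import *
s=robot.get_obs(); Rm=R.from_euler('xyz',s['orientation'],degrees=True).as_matrix()
for n in("top","scene"):
    im=imaging.grab_frame(n); cv2.imwrite(f"pics/{n}1.png",im[:,:,::-1])
    P=[s['tcp_pos']+Rm@np.array([0,y,.025]) for y in(-.0435,0,.0435)]
    print(n,proj(n,np.array(P)).round(1))
crop("pics/top1.png",195,150,295,225,8,"pics/t1.png")
crop("pics/scene1.png",340,220,460,320,6,"pics/s1.png")
E
```

```text
time_s: 1.6
tcp_pos: [0.502, 0.3, 0.0559]
orientation: [179.9, -0.1, 176.5]
wrist_force: [0.0, 0.3, -0.6]
finger_gap: 0.0866
t 1.6 tcp [0.502  0.3    0.0559] rpy [ 1.799e+02 -1.000e-01  1.765e+02] F [ 0.   0.3 -0.6] gap 0.0866
tool d mm [ 1.6  0.3 28.9] turn rad -0.0056
top [[256.1 213. ]
 [244.  212.6]
 [232.  212.2]]
scene [[391.9 282.7]
 [405.7 291.4]
 [420.2 300.5]]
```

View pics/t1.png

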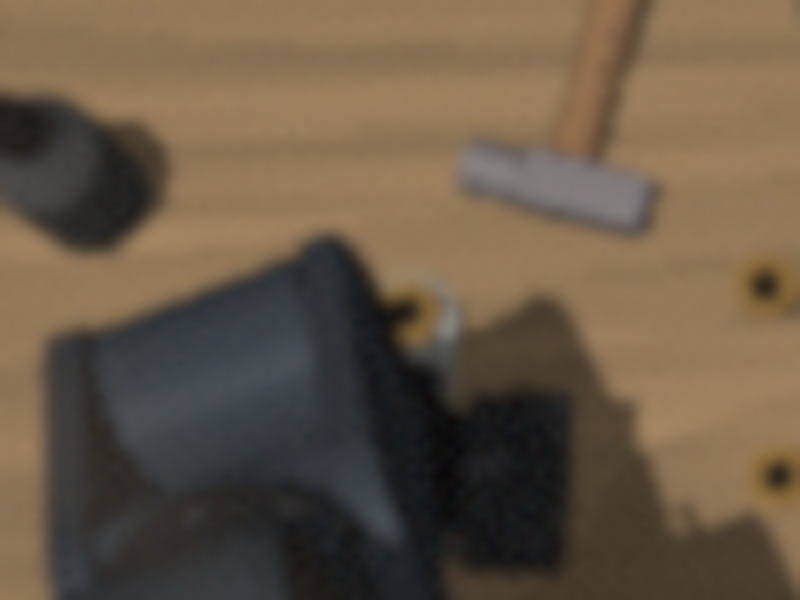

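View pics/s1.png

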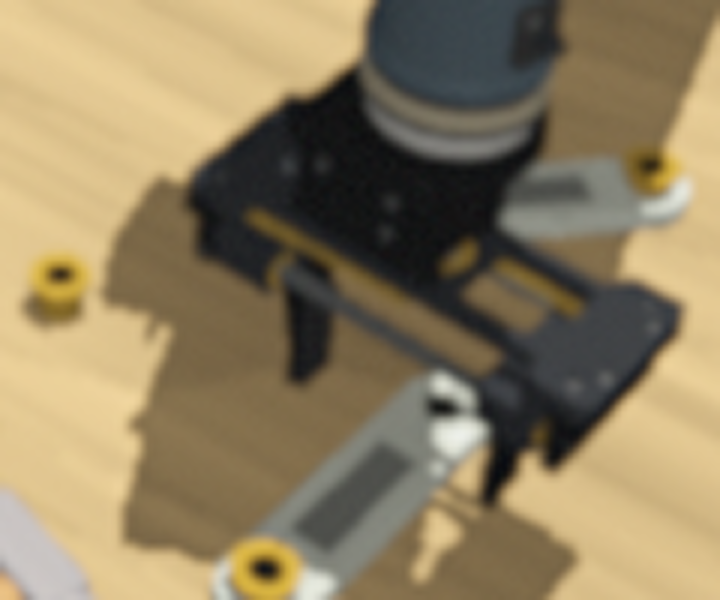

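```bash
python3 -m pendant '[[1.6,0.8,18,-0.0056,0],[0,0,8,0,0],[0,0,2,0,0],[0,0,0,0,0]]' 55
python3 d.py 0.5004 0.2995 0.027 176.8
```

```text
time_s: 2.03
tcp_pos: [0.504, 0.3051, 0.0357]
orientation: [179.6, 0.7, 177.0]
wrist_force: [0.5, -0.1, 0.0]
finger_gap: 0.0873
t 2.0333 tcp [0.504  0.3051 0.0357] rpy [179.6   0.7 177. ] F [ 0.5 -0.1  0. ] gap 0.0873
tool d mm [ 3.5 -5.8  8.6] turn rad 0.0041
```

```bash
python3 -m pendant '[[0,0,0,0,0]]'
python3 -m pendant '[[0,0,0,0,0]]'
python3 d.py 0.5004 0.2995 0.027 176.8
```

```text
time_s: 2.12
tcp_pos: [0.5045, 0.3056, 0.0368]
orientation: [179.6, 0.8, 177.1]
wrist_force: [-0.2, 0.1, -0.2]
finger_gap: 0.0873
time_s: 2.2
tcp_pos: [0.505, 0.306, 0.0379]
orientation: [179.5, 0.9, 177.1]
wrist_force: [0.6, -1.1, 0.2]
finger_gap: 0.087
t 2.2 tcp [0.505  0.306  0.0379] rpy [179.5   0.9 177.1] F [ 0.6 -1.1  0.2] gap 0.087
tool d mm [ 4.4 -6.8 10.8] turn rad 0.0047
```

```bash
python3 - <<'E'
from h import *
for n in("top","scene"):
    im=imaging.grab_frame(n); cv2.imwrite(f"pics/{n}2.png",im[:,:,::-1])
print(robot.get_obs()['effort'],robot.get_obs()['joints'],robot.get_obs()['dq'])
a=cv2.imread("pics/scene0.png");b=cv2.imread("pics/scene2.png")
crop("pics/scene2.png",340,190,480,310,5.5,"pics/s2.png")
E
```

```text
[ 7.53060984e-02 -4.56623662e+01 -8.92898262e+00  4.97018307e-03
  3.96576966e-02  8.63791902e-04] [ 20.31901099  44.62842097  95.73098252   0.15085471  38.6564828
 -66.86407785] [-0.18303213  0.34567201  0.18049982  0.05804692 -0.02030159  0.0185586 ]
```

View pics/scene2.png

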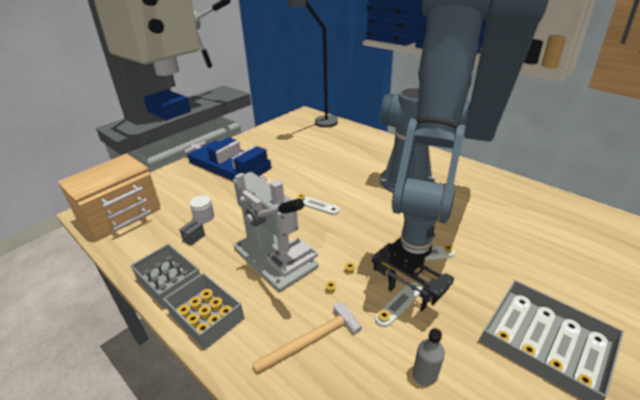

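View pics/s2.png

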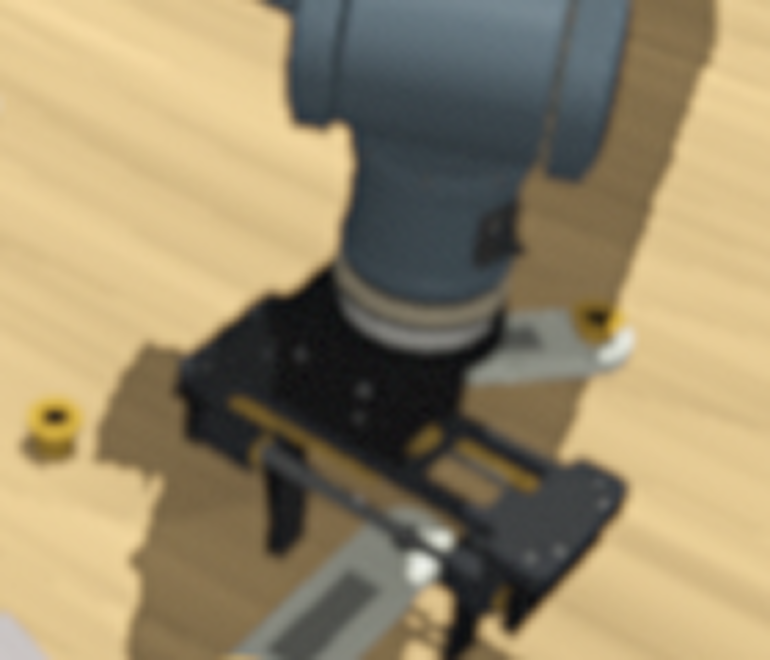

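View pics/top2.png

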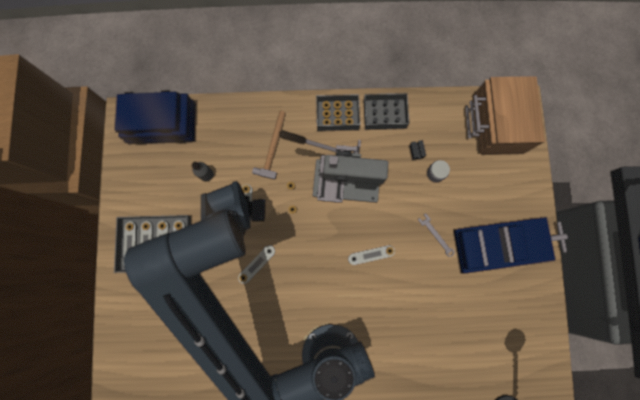

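```bash
python3 -m pendant '[[4.4,-6.8,11,0.005,0],[0.5,-0.5,1,0,0]]'
python3 d.py 0.5004 0.2995 0.027 176.8
```

```text
time_s: 2.47
tcp_pos: [0.5011, 0.2994, 0.0271]
orientation: [179.4, 1.1, 176.8]
wrist_force: [-0.3, -0.5, 0.3]
finger_gap: 0.0867
t 2.4667 tcp [0.5011 0.2994 0.0271] rpy [179.4   1.1 176.8] F [-0.3 -0.5  0.3] gap 0.0867
tool d mm [0.7 0.1 0.1] turn rad -0.0004
```

```bash
python3 -m pendant '[[0.6,-0.4,1,0,1],[0.6,-0.4,1,0,1],[0.6,-0.4,1,0,1],[0.6,-0.4,1,0,1]]' 55
python3 d.py 0.5004 0.2995 0.027 176.8
```

```text
time_s: 2.8
tcp_pos: [0.5, 0.296, 0.0257]
orientation: [179.7, 1.1, 177.0]
wrist_force: [-0.5, -3.8, 6.4]
finger_gap: 0.0683
t 2.8 tcp [0.5    0.296  0.0257] rpy [179.7   1.1 177. ] F [-0.5 -3.8  6.4] gap 0.0683
tool d mm [-0.2  3.5 -1.3] turn rad 0.0031
```

```bash
python3 -m pendant '[[0,2,-2,0,1],[0,0,0,0,1],[0,0,0,0,1]]'
python3 -m pendant '[[0,0,0,0,1],[0,0,0,0,1],[0,0,0,0,1],[0,0,0,0,1]]'
```

```text
time_s: 3.05
tcp_pos: [0.5011, 0.2985, 0.029]
orientation: [179.6, 1.3, 176.9]
wrist_force: [0.3, 0.5, -0.3]
finger_gap: 0.0477
time_s: 3.38
tcp_pos: [0.5014, 0.299, 0.0292]
orientation: [179.6, 1.3, 176.9]
wrist_force: [0.5, -0.5, 1.7]
finger_gap: 0.0392
```

```bash
python3 -m pendant '[[0,0,-30,0,1],[0,0,-40,0,1],[0,0,-40,0,1]]'
python3 - <<'E'
from fit import *
def f2(q): return np.concatenate([(proj(n,T(q,P)+(np.array([0,.0026,0]) if n=="top" else 0))[0]-px) for n,P,px in M])
r=least_squares(f2,[.62,0,0],loss='soft_l1'); print(r.x,np.degrees(r.x[2])); print(f2(r.x).reshape(-1,2).round(1), r.cost)
def f3(q): return np.concatenate([(proj(n,T(q,P)+(np.r_[q[3:5],0] if n=="top" else 0))[0]-px) for n,P,px in M])
r=least_squares(f3,[.62,0,0,0,0],loss='soft_l1'); print(r.x,np.degrees(r.x[2])); print(f3(r.x).reshape(-1,2).round(1),r.cost)
E
```

```text
time_s: 3.63
tcp_pos: [0.4915, 0.2956, 0.1304]
orientation: [-179.8, -0.2, 176.9]
wrist_force: [0.8, -0.0, -2.2]
finger_gap: 0.0391
[ 0.6181315  -0.02102442 -0.12375427] -7.090597261427223
[[-0.8 -0. ]
 [ 0.5  0. ]
 [-0.2 -0. ]
 [ 0.4 -1.7]
 [ 1.   0.8]
 [-0.5 -1.1]
 [-0.7  0.5]
 [-1.1  0.6]
 [-0.5 -0.6]] 4.133965852429613
[ 6.18414076e-01 -1.96572913e-02 -1.24734333e-01  1.16799619e-04
  8.02299993e-05] -7.146750842711208
[[-0.5 -0.1]
 [ 0.8 -0.1]
 [ 0.2 -0.2]
 [ 0.7 -1.4]
 [ 1.2  1.1]
 [-0.2 -0.9]
 [-0.3  0.3]
 [-0.8  0.9]
 [-0.3 -0.4]] 3.715038770598972
```

```bash
python3 d.py 0.4761 -0.0028 0.125 172.9; python3 -m pendant '[[0,41,0,0.035,1],[0,41,0,0.035,1],[0,41,0,0,1],[0,41,0,0,1],[0,41,0,0,1]]'
python3 d.py 0.4761 -0.0028 0.125 172.9
```

```text
t 3.6333 tcp [0.4915 0.2956 0.1304] rpy [-179.8   -0.2  176.9] F [ 0.8 -0.  -2.2] gap 0.0391
tool d mm [  -0.8 -298.8    6.2] turn rad 0.0698
time_s: 4.05
tcp_pos: [0.5149, 0.4978, 0.1373]
orientation: [-179.7, -0.1, 172.0]
wrist_force: [0.6, 0.0, -3.7]
finger_gap: 0.0392
t 4.05 tcp [0.5149 0.4978 0.1373] rpy [-1.797e+02 -1.000e-01  1.720e+02] F [ 0.6  0.  -3.7] gap 0.0392
tool d mm [ -31.5 -501.    14.5] turn rad -0.0161
```

I sent that move with the wrong sign along y. I'll check whether it hit the oiler.

```bash
python3 - <<'E'
from h import *
for n in("top","scene"):
    im=imaging.grab_frame(n); cv2.imwrite(f"pics/{n}3.png",im[:,:,::-1])
a=cv2.imread("pics/scene0.png")[290:400,360:520];b=cv2.imread("pics/scene3.png")[290:400,360:520]
cv2.imwrite("pics/cmp.png",cv2.resize(np.vstack([a,b]),None,fx=2.7,fy=2.7))
print(plane("scene",[(426,378)],0.0), proj("scene",np.array([[.63,.43,0]])))
E
```

```text
[[0.65837723 0.45124107 0.        ]] [[423.96006414 363.104153  ]]
```

View pics/cmp.png

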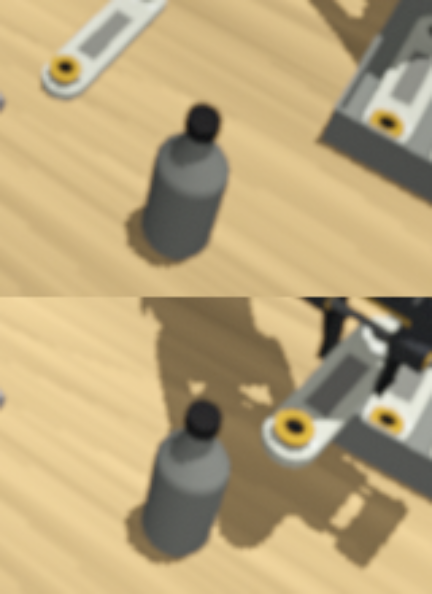

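View pics/scene3.png

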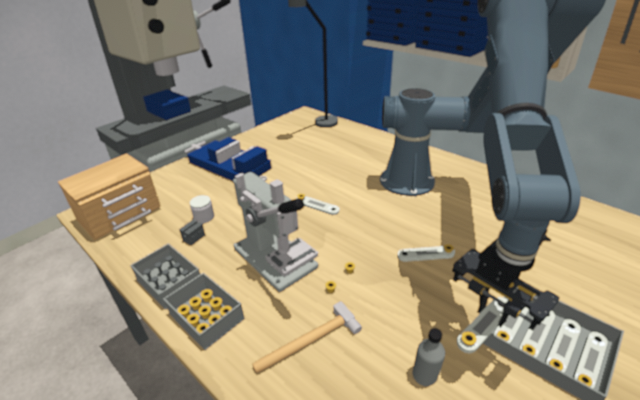

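View pics/top3.png

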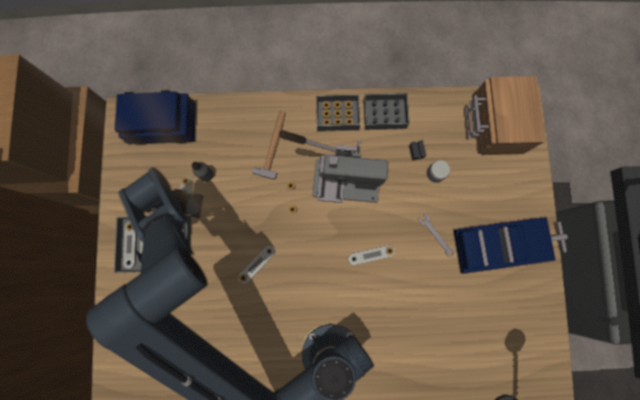

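The oiler stands where it did, at (427,360) in the scene view, and the link is still held. I'll back off toward the robot and upward before traversing the right way.

```bash
python3 -m pendant '[[35,0,-15,0,1],[30,-15,0,0,1],[0,-41,0,0,1],[0,-41,0,0,1],[0,-41,0,0,1]]'
python3 d.py 0.4761 -0.0028 0.125 172.9
```

```text
time_s: 4.57
tcp_pos: [0.4266, 0.3811, 0.1445]
orientation: [179.6, -0.0, 173.0]
wrist_force: [1.6, -1.2, -3.2]
finger_gap: 0.0391
t 4.5667 tcp [0.4266 0.3811 0.1445] rpy [179.6  -0.  173. ] F [ 1.6 -1.2 -3.2] gap 0.0391
tool d mm [ -95.7 -375.2   17. ] turn rad 0.0024
```

```bash
python3 -m pendant '[[-8,-41,2,0,1],[-10,-41,2,0,1],[-10,-41,2,0,1],[-10,-41,2,0,1],[-10,-41,2,0,1]]'
python3 d.py 0.4761 -0.0028 0.125 172.9
```

```text
time_s: 4.98
tcp_pos: [0.4383, 0.1727, 0.1312]
orientation: [179.9, -0.8, 173.5]
wrist_force: [1.1, -0.4, -3.8]
finger_gap: 0.0391
t 4.9833 tcp [0.4383 0.1727 0.1312] rpy [179.9  -0.8 173.5] F [ 1.1 -0.4 -3.8] gap 0.0391
tool d mm [ -57.5 -170.1    5.3] turn rad 0.011
```

```bash
python3 -m pendant '[[-12,-41,0,0.005,1],[-12,-41,0,0.005,1],[-12,-41,0,0,1],[-12,-32,0,0,1],[0,0,0,0,1]]'
python3 d.py 0.4761 -0.0028 0.125 172.9
```

```text
time_s: 5.4
tcp_pos: [0.4635, 0.0071, 0.1283]
orientation: [-179.9, -1.1, 172.6]
wrist_force: [1.3, -0.0, -2.5]
finger_gap: 0.0394
t 5.4 tcp [0.4635 0.0071 0.1283] rpy [-179.9   -1.1  172.6] F [ 1.3 -0.  -2.5] gap 0.0394
tool d mm [-13.9  -8.2   3. ] turn rad -0.0055
```

```bash
python3 -m pendant '[[-13,-8,15,-0.005,1],[0,0,15,0,1],[0,0,0,0,1]]'
python3 d.py 0.4761 -0.0028 0.09 172.9
python3 - <<'E'
from h import *
for n in("top","scene"):
    im=imaging.grab_frame(n); cv2.imwrite(f"pics/{n}4.png",im[:,:,::-1])
crop("pics/scene4.png",240,180,360,280,6,"pics/s4.png")
crop("pics/top4.png",280,140,390,220,7,"pics/t4.png")
E
```

```text
time_s: 5.65
tcp_pos: [0.4736, -0.0061, 0.0969]
orientation: [-180.0, -1.2, 172.4]
wrist_force: [-0.9, 0.8, -3.7]
finger_gap: 0.0391
t 5.65 tcp [ 0.4736 -0.0061  0.0969] rpy [-180.    -1.2  172.4] F [-0.9  0.8 -3.7] gap 0.0391
tool d mm [-2.2  3.6  6.9] turn rad -0.0087
```

View pics/s4.png

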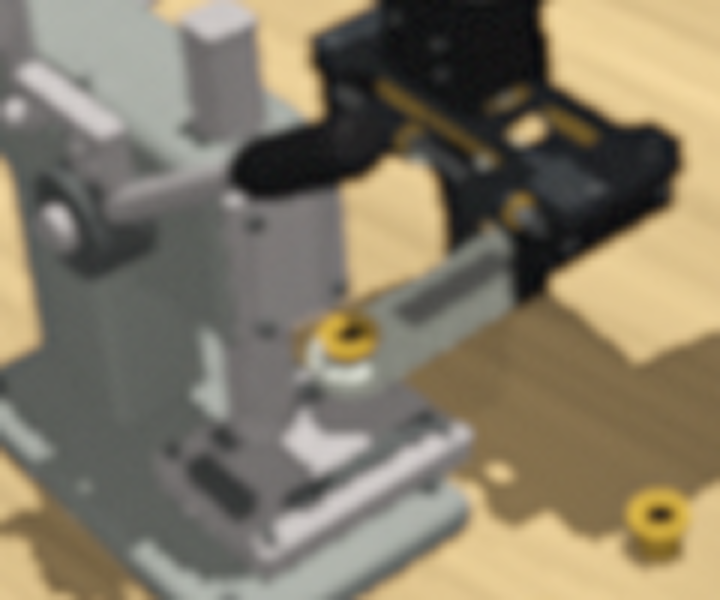

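View pics/t4.png

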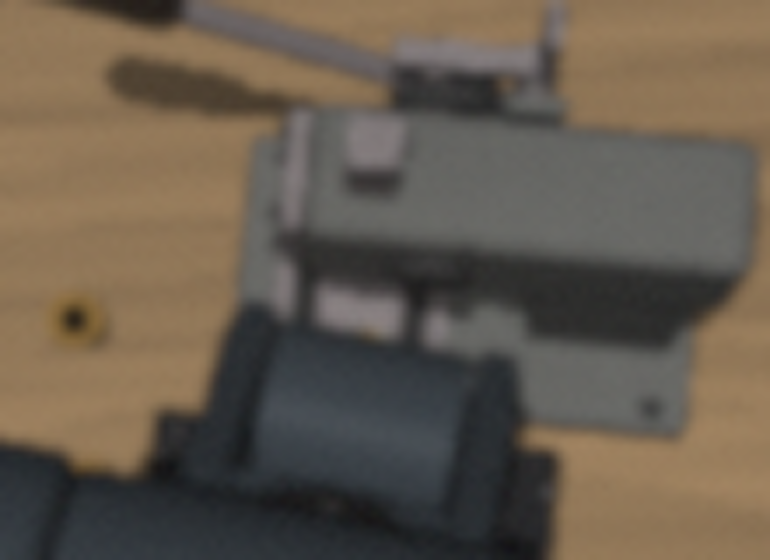

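```bash
python3 - <<'E'
from h import *
s=robot.get_obs();p=s['tcp_pos']; yaw=np.radians(s['orientation'][2]-180)
Rm=R.from_euler('xyz',s['orientation'],degrees=True).as_matrix()
print(s['orientation'],p)
b=p+Rm@np.array([-.091,0,.029-.0235]); print("rigid pred",b,proj("scene",b))
for z in (.075,.08,.085,.09,.095): print(z,plane("scene",[(297.8,235.4)],z)[0])
E
```

```text
[-179.94013084   -0.88791553  172.49620951] [ 0.47543198 -0.00588099  0.09857298]
rigid pred [ 0.5655566  -0.01775798  0.09166347] [[297.29805363 234.07643093]]
0.075 [ 0.55536853 -0.02731822  0.075     ]
0.08 [ 0.55937841 -0.02292364  0.08      ]
0.085 [ 0.56338828 -0.01852905  0.085     ]
0.09 [ 0.56739815 -0.01413447  0.09      ]
0.095 [ 0.57140802 -0.00973989  0.095     ]
```

```bash
python3 -m pendant '[[0,3.6,8,-0.009,1],[0,0,0,0,1]]'
python3 d.py 0.4761 -0.0028 0.068 172.9
```

```text
time_s: 5.92
tcp_pos: [0.4755, -0.0011, 0.091]
orientation: [-180.0, -0.9, 173.1]
wrist_force: [0.2, 0.3, -2.2]
finger_gap: 0.039
t 5.9167 tcp [ 0.4755 -0.0011  0.091 ] rpy [-180.    -0.9  173.1] F [ 0.2  0.3 -2.2] gap 0.039
tool d mm [-1.2 -1.6 23. ] turn rad 0.0037
```

```bash
python3 -m pendant '[[-1,-1.5,10,0.003,1],[0,0,6,0,1],[0,0,3,0,1]]'
python3 d.py 0.4761 -0.0028 0.068 172.9
python3 -m pendant '[[0,0,2,0,1]]'
python3 d.py 0.4761 -0.0028 0.068 172.9
```

```text
time_s: 6.17
tcp_pos: [0.4766, -0.0011, 0.0719]
orientation: [-179.9, -0.7, 173.1]
wrist_force: [-0.9, -0.9, 0.4]
finger_gap: 0.0392
t 6.1667 tcp [ 0.4766 -0.0011  0.0719] rpy [-179.9   -0.7  173.1] F [-0.9 -0.9  0.4] gap 0.0392
tool d mm [ 0.2 -1.8  3.9] turn rad 0.0041
time_s: 6.25
tcp_pos: [0.4764, -0.0009, 0.0695]
orientation: [-179.9, -0.7, 173.1]
wrist_force: [-1.9, -1.5, 2.1]
finger_gap: 0.0389
t 6.25 tcp [ 0.4764 -0.0009  0.0695] rpy [-179.9   -0.7  173.1] F [-1.9 -1.5  2.1] gap 0.0389
tool d mm [ 0.  -1.9  1.5] turn rad 0.0043
```

```bash
python3 -m pendant '[[-12,-0.5,1,0,1],[-12,0,0.5,0,1]]'
python3 d.py 0.5280 -0.0093 0.068 172.9
```

```text
time_s: 6.42
tcp_pos: [0.4935, -0.0025, 0.0674]
orientation: [-180.0, -1.5, 173.2]
wrist_force: [-6.3, 0.1, 9.5]
finger_gap: 0.0391
t 6.4167 tcp [ 0.4935 -0.0025  0.0674] rpy [-180.    -1.5  173.2] F [-6.3  0.1  9.5] gap 0.0391
tool d mm [-35.   -2.6  -1.5] turn rad 0.0054
```

```bash
python3 -m pendant '[[-10,-0.5,-1,0,1],[-10,-0.5,-0.5,0,1]]'
python3 d.py 0.5280 -0.0093 0.068 172.9
```

```text
time_s: 6.58
tcp_pos: [0.508, -0.0046, 0.0689]
orientation: [180.0, -2.2, 173.3]
wrist_force: [-4.1, -0.8, 5.8]
finger_gap: 0.0388
t 6.5833 tcp [ 0.508  -0.0046  0.0689] rpy [180.   -2.2 173.3] F [-4.1 -0.8  5.8] gap 0.0388
tool d mm [-20.5  -2.3   0.1] turn rad 0.0066
```

```bash
python3 - <<'E'
from h import *
im=imaging.grab_frame("scene"); cv2.imwrite("pics/scene5.png",im[:,:,::-1])
crop("pics/scene5.png",250,190,350,280,8,"pics/s5.png")
E
```

```text
(no output)
```

View pics/s5.png

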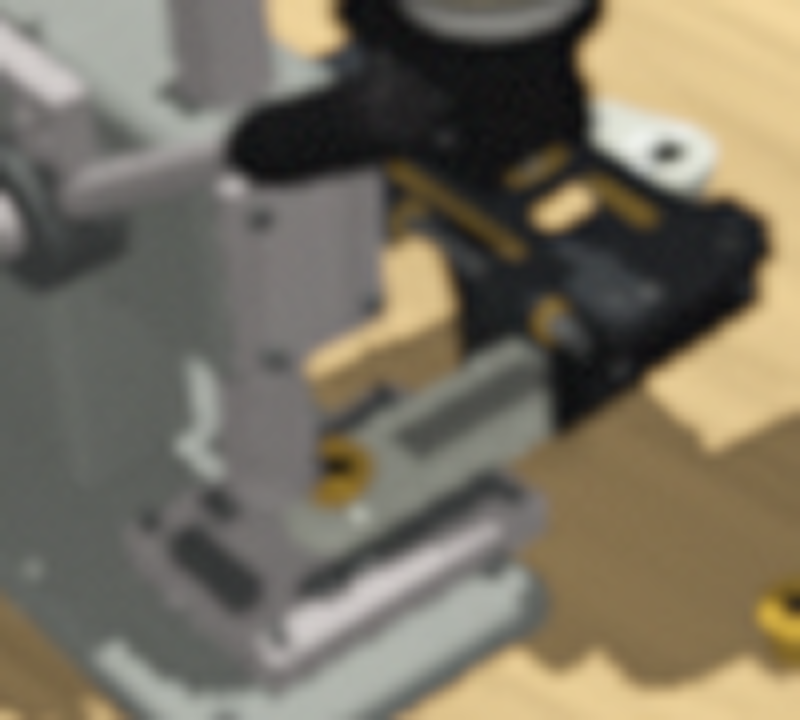

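```bash
python3 -m pendant '[[-10,-0.5,0,0,1],[-8,-0.5,0,0,1]]'
python3 d.py 0.5280 -0.0093 0.068 172.9
python3 -m pendant '[[-5,0,0,0,1]]'
python3 d.py 0.5280 -0.0093 0.068 172.9
```

```text
time_s: 6.8
tcp_pos: [0.525, -0.0073, 0.0691]
orientation: [179.9, -2.4, 173.3]
wrist_force: [-2.5, -0.2, 2.8]
finger_gap: 0.0393
t 6.8 tcp [ 0.525  -0.0073  0.0691] rpy [179.9  -2.4 173.3] F [-2.5 -0.2  2.8] gap 0.0393
tool d mm [-3.2 -1.6  0.9] turn rad 0.0073
time_s: 6.88
tcp_pos: [0.5296, -0.0077, 0.0691]
orientation: [179.9, -2.5, 173.3]
wrist_force: [-3.2, -0.3, 2.2]
finger_gap: 0.0393
t 6.8833 tcp [ 0.5296 -0.0077  0.0691] rpy [179.9  -2.5 173.3] F [-3.2 -0.3  2.2] gap 0.0393
tool d mm [ 1.3 -1.7  1.1] turn rad 0.0076
```

```bash
python3 -m pendant '[[-4,0,0.5,0,1]]'; python3 -m pendant '[[-4,0,0.5,0,1]]'
```

```text
time_s: 6.97
tcp_pos: [0.5316, -0.0079, 0.0689]
orientation: [179.9, -2.8, 173.4]
wrist_force: [-11.7, -0.8, 18.2]
finger_gap: 0.039
time_s: 7.05
tcp_pos: [0.5323, -0.0079, 0.069]
orientation: [179.9, -3.3, 173.4]
wrist_force: [-10.0, -1.5, 14.7]
finger_gap: 0.0389
```

```bash
python3 -m pendant '[[0,0,2,0,1],[0,0,1,0,1]]'; python3 - <<'E'
from h import *
for n in("top","scene"):
    im=imaging.grab_frame(n); cv2.imwrite(f"pics/{n}6.png",im[:,:,::-1])
crop("pics/scene6.png",250,190,350,280,8,"pics/s6.png")
E
```

```text
time_s: 7.22
tcp_pos: [0.5325, -0.0079, 0.0691]
orientation: [179.9, -3.2, 173.4]
wrist_force: [-3.5, -0.5, 2.4]
finger_gap: 0.039
```

View pics/s6.png

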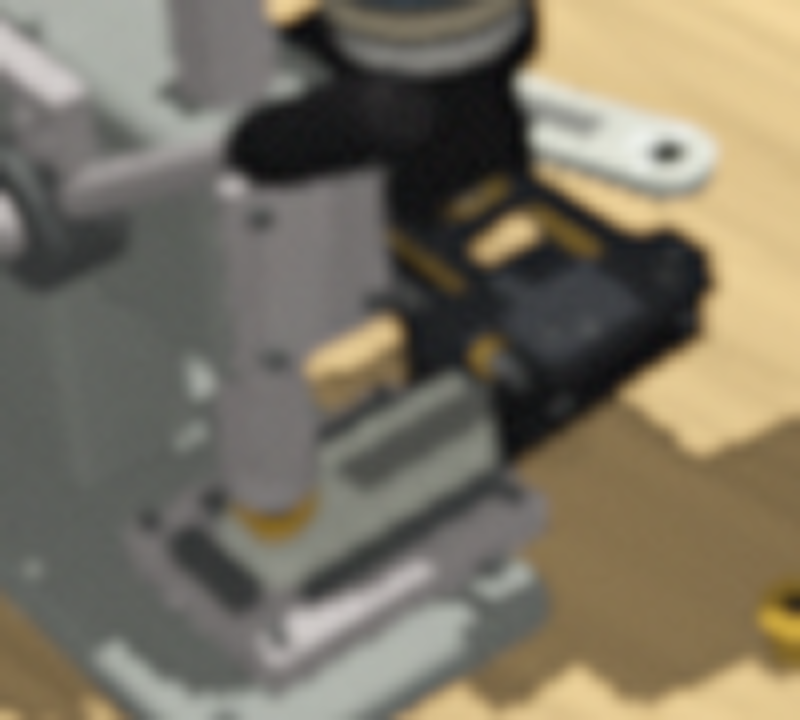

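```bash
python3 -m pendant '[[0,0,4,0,1]]'; python3 -m pendant '[[0,0,3,0,1]]'
```

```text
time_s: 7.4
tcp_pos: [0.5325, -0.0079, 0.0685]
orientation: [180.0, -3.1, 173.4]
wrist_force: [-9.2, 0.7, 49.0]
finger_gap: 0.039
time_s: 7.48
tcp_pos: [0.5325, -0.0079, 0.0687]
orientation: [180.0, -3.1, 173.4]
wrist_force: [-6.0, 0.3, 21.8]
finger_gap: 0.0394
```

```bash
python3 -m pendant '[[0,0,-1,0,1],[0,0,0,0,0.2],[0,0,0,0,0.2],[0,0,0,0,0.2]]'; python3 -m pendant '[[0,0,0,0,0.2],[0,0,-20,0,0.2],[0,0,-30,0,0.2],[0,0,-40,0,0.2]]';  python3 - <<'E'
from h import *
for n in("top","scene"):
    im=imaging.grab_frame(n); cv2.imwrite(f"pics/{n}7.png",im[:,:,::-1])
crop("pics/scene7.png",250,190,350,280,8,"pics/s7.png")
crop("pics/top7.png",280,140,390,220,7,"pics/t7.png")
E
```

```text
time_s: 7.82
tcp_pos: [0.5347, -0.0082, 0.0716]
orientation: [-180.0, -2.7, 173.4]
wrist_force: [0.6, 0.3, -0.5]
finger_gap: 0.0521
time_s: 8.15
tcp_pos: [0.5349, -0.008, 0.1543]
orientation: [179.9, -3.7, 173.4]
wrist_force: [-0.1, -0.2, -0.6]
finger_gap: 0.0684
```

View pics/s7.png

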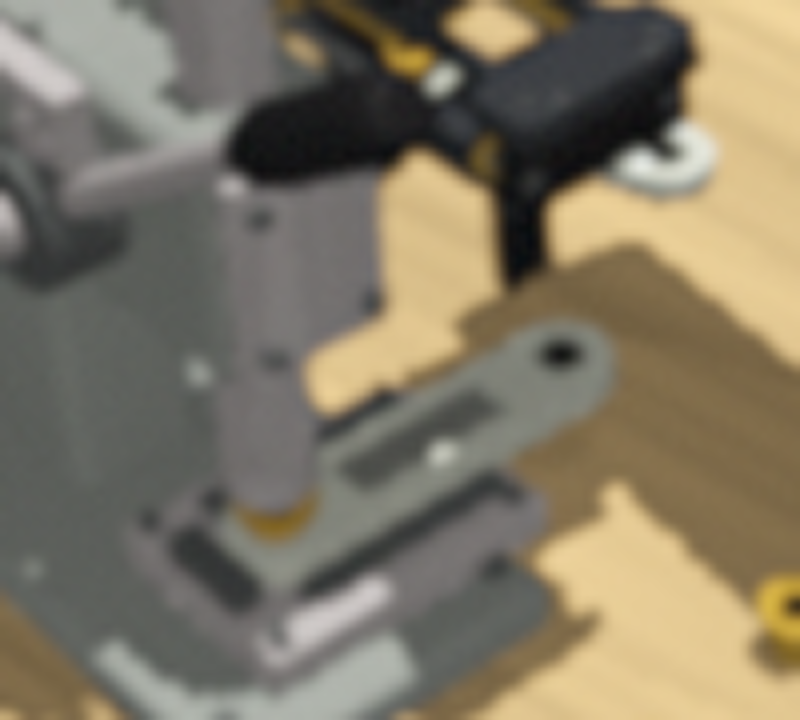

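View pics/t7.png

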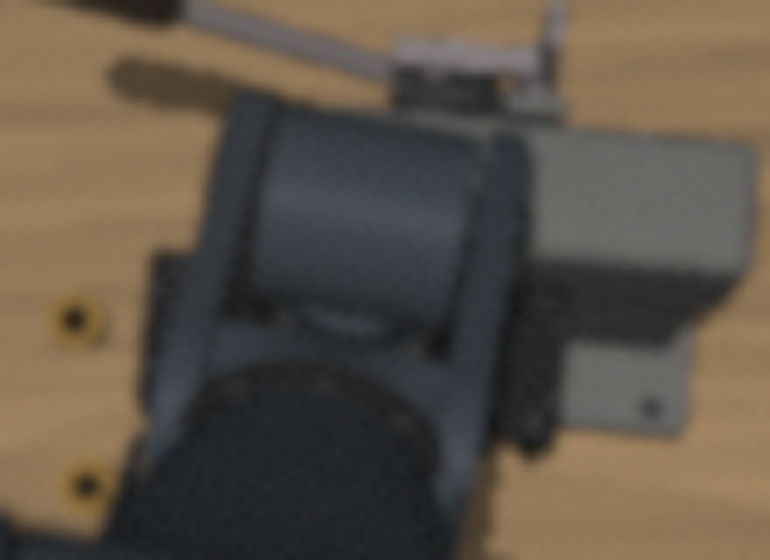

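```bash
python3 - <<'E'
from fit import *
h=plane("scene",[(250+562/8-.5,190+353/8-.5)],.052)[0]; print(h)
for q in (r.x,[.618,-.0205,-.1238]):
    d=h[:2]-q[:2]; c,s=np.cos(q[2]),np.sin(q[2]); print("hole in press",c*d[0]+s*d[1],-s*d[0]+c*d[1])
# residual of scene plate corners only -> press xy from scene
Ms=[m for m in M if m[0]=="scene"]
fs=lambda q: np.concatenate([(proj(n,T(q,P))[0]-px) for n,P,px in Ms])
rs=least_squares(fs,r.x); print(rs.x,fs(rs.x).round(1))
E
```

```text
[ 0.48962834 -0.00320548  0.052     ]
hole in press -0.1298960191505382 0.00021205502929605088
hole in press -0.12952477506313806 0.0013103131014410366
[ 0.61871317 -0.0198025  -0.12048317] [ 0.6 -1.5  1.2  1.2 -0.4 -0.8 -0.7  0.9 -0.5 -0.3]
```

The link lies in the nest. Its plain hole, at scene pixel (320,234), works out at press (-129.9, 0.2) mm, so the bush is on the ram axis. Next is the catch.

```bash
cat > pd.py <<'E'
import sys
from d import *
Q=(.6184,-.0200,-.124)
def P2W(x,y,z):
    c,s=np.cos(Q[2]),np.sin(Q[2]); x,y=x/1000,y/1000
    return [Q[0]+c*x-s*y,Q[1]+s*x+c*y,z/1000]
a=[float(v) for v in sys.argv[1:]]
s=robot.get_obs();d=s['tcp_pos'][:2]-Q[:2];c,sn=np.cos(Q[2]),np.sin(Q[2])
print("TCP in press mm",round(1000*(c*d[0]+sn*d[1]),1),round(1000*(-sn*d[0]+c*d[1]),1),round(1000*s['tcp_pos'][2],1))
delta(P2W(*a[:3]),a[3] if len(a)>3 else None)
E
python3 -m pendant '[[4,0,-40,0,1],[4,0,-40,0,1],[4,0,-40,0,1],[4,0,-40,0,1],[4,0,-40,0,1]]' 20; python3 pd.py 56 -42 345 172.9
```

```text
time_s: 8.67
tcp_pos: [0.5274, -0.0075, 0.3516]
orientation: [179.8, -4.1, 173.4]
wrist_force: [1.0, -0.1, -1.0]
finger_gap: 0.0441
TCP in press mm -91.9 1.1 351.6
t 8.6667 tcp [ 0.5274 -0.0075  0.3516] rpy [179.8  -4.1 173.4] F [ 1.  -0.1 -1. ] gap 0.0441
tool d mm [-147.6  -44.3   -4.2] turn rad 0.0081
```

```bash
python3 -m pendant '[[-35,-11,0,0.008,1],[-37,-11,0,0,1],[-37,-11,0,0,1],[-30,-9,0,0,1],[0,0,0,0,1]]'; python3 pd.py 56 -42 345 172.9
```

```text
time_s: 9.08
tcp_pos: [0.6685, -0.0677, 0.3536]
orientation: [180.0, -2.7, 173.0]
wrist_force: [0.9, -1.2, -0.9]
finger_gap: 0.0109
TCP in press mm 55.7 -41.2 353.6
t 9.0833 tcp [ 0.6685 -0.0677  0.3536] rpy [180.   -2.7 173. ] F [ 0.9 -1.2 -0.9] gap 0.0109
tool d mm [-0.7 -0.8  8.6] turn rad 0.0022
```

```bash
python3 -m pendant '[[0,0,20,0,1],[0,0,18,0,1],[0,0,0,0,1]]'; python3 pd.py 56 -42 308 172.9; python3 - <<'E'
from h import *
for n in("top","scene"):
    im=imaging.grab_frame(n); cv2.imwrite(f"pics/{n}8.png",im[:,:,::-1])
crop("pics/scene8.png",215,120,325,220,7,"pics/s8.png")
E
```

```text
time_s: 9.33
tcp_pos: [0.6691, -0.069, 0.3104]
orientation: [180.0, -2.7, 172.9]
wrist_force: [-0.7, 0.2, -0.4]
finger_gap: 0.001
TCP in press mm 56.4 -42.3 310.4
t 9.3333 tcp [ 0.6691 -0.069   0.3104] rpy [180.   -2.7 172.9] F [-0.7  0.2 -0.4] gap 0.001
tool d mm [0.3 0.3 2.4] turn rad 0.0007
```

View pics/s8.png

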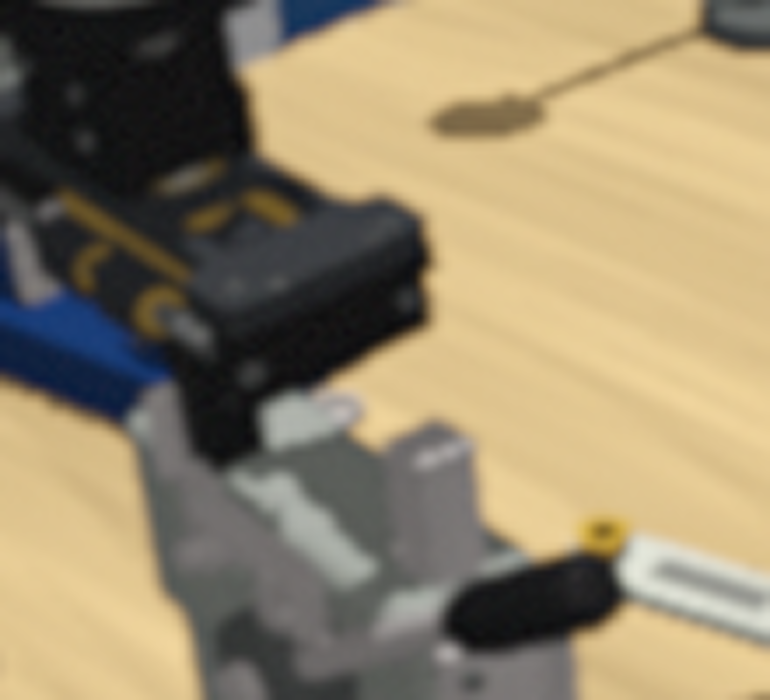

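```bash
python3 -m pendant '[[0,-16,0,0,1],[0,-14,0,0,1],[0,-12,1,0,1]]'; python3 pd.py 56 -83.5 308 172.9
```

```text
time_s: 9.68
tcp_pos: [0.6656, -0.1102, 0.3154]
orientation: [179.9, -2.3, 173.3]
wrist_force: [-0.9, 0.1, 0.5]
finger_gap: 0.0004
TCP in press mm 58.0 -83.7 315.4
t 9.6833 tcp [ 0.6656 -0.1102  0.3154] rpy [179.9  -2.3 173.3] F [-0.9  0.1  0.5] gap 0.0004
tool d mm [1.7 0.2 7.5] turn rad 0.0062
```

```bash
python3 -m pendant '[[1.5,-10,12,0.006,1],[0,-8,10,0,1],[0,-6,8,0,1]]'; python3 pd.py 56 -112 278 172.9;  python3 - <<'E'
from h import *
for n in("top","scene"):
    im=imaging.grab_frame(n); cv2.imwrite(f"pics/{n}9.png",im[:,:,::-1])
crop("pics/scene9.png",215,130,305,210,8,"pics/s9.png")
E
```

```text
time_s: 9.93
tcp_pos: [0.6614, -0.1407, 0.2904]
orientation: [-179.8, -1.6, 172.7]
wrist_force: [-0.3, -0.2, 0.3]
finger_gap: 0.0005
TCP in press mm 57.6 -114.5 290.4
t 9.9333 tcp [ 0.6614 -0.1407  0.2904] rpy [-179.8   -1.6  172.7] F [-0.3 -0.2  0.3] gap 0.0005
tool d mm [ 1.3  2.5 12.4] turn rad -0.0034
```

View pics/s9.png

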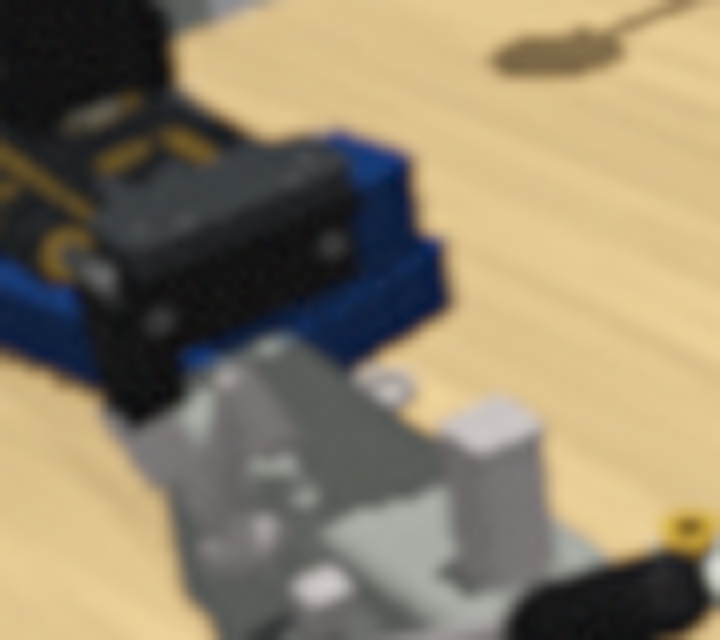

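```bash
python3 -m pendant '[[1,3,12,0,1],[0,1,10,0,1]]'; python3 pd.py 56 -112 268 172.9;python3 -m pendant '[[0,0,6,0,1]]'; python3 pd.py 56 -112 268 172.9;  python3 - <<'E'
from h import *
for n in("top","scene"):
    im=imaging.grab_frame(n); cv2.imwrite(f"pics/{n}10.png",im[:,:,::-1])
crop("pics/scene10.png",215,130,305,210,8,"pics/s10.png")
E
```

```text
time_s: 10.2
tcp_pos: [0.6607, -0.1383, 0.2689]
orientation: [-179.8, -1.5, 172.6]
wrist_force: [-0.4, -0.4, 0.4]
finger_gap: 0.0001
TCP in press mm 56.6 -112.2 268.9
t 10.2 tcp [ 0.6607 -0.1383  0.2689] rpy [-179.8   -1.5  172.6] F [-0.4 -0.4  0.4] gap 0.0001
tool d mm [0.5 0.2 0.9] turn rad -0.006
time_s: 10.28
tcp_pos: [0.6605, -0.1382, 0.2623]
orientation: [-179.8, -1.5, 172.6]
wrist_force: [-0.4, 0.7, 0.2]
finger_gap: 0.0005
TCP in press mm 56.4 -112.1 262.3
t 10.2833 tcp [ 0.6605 -0.1382  0.2623] rpy [-179.8   -1.5  172.6] F [-0.4  0.7  0.2] gap 0.0005
tool d mm [ 0.5  0.1 -5.7] turn rad -0.0057
```

View pics/s10.png

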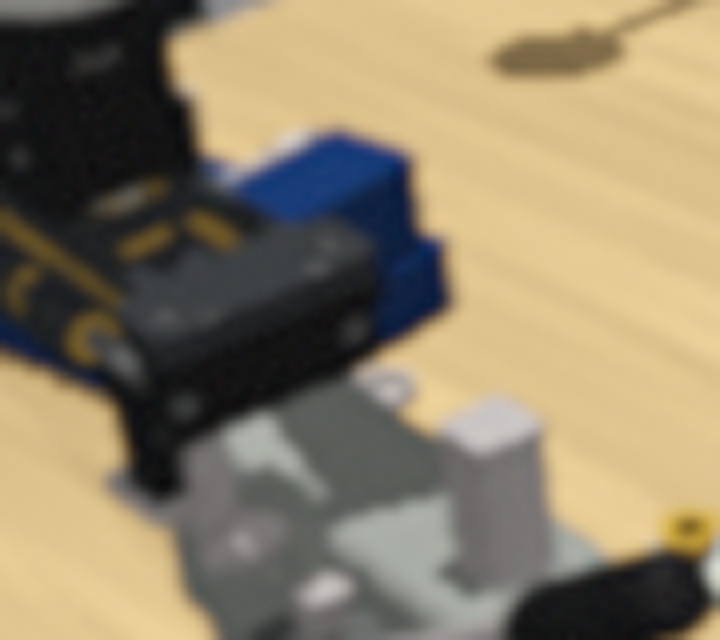

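```bash
python3 -m pendant '[[0,-2,-30,0,1],[0,0,-40,0,1],[0,0,-40,0,1]]'; python3 -m pendant '[[30,20,0,0,1],[35,20,0,0,1],[35,20,0,0,1]]'; python3 - <<'E'
from h import *
for n in("top","scene"):
    im=imaging.grab_frame(n); cv2.imwrite(f"pics/{n}11.png",im[:,:,::-1])
crop("pics/scene11.png",215,140,335,240,6,"pics/s11.png")
crop("pics/top11.png",280,110,400,210,6,"pics/t11.png")
E
```

```text
time_s: 10.63
tcp_pos: [0.6583, -0.1373, 0.3622]
orientation: [179.8, -3.2, 172.7]
wrist_force: [1.1, 0.0, -1.0]
finger_gap: 0.0005
time_s: 10.88
tcp_pos: [0.5775, -0.0706, 0.3787]
orientation: [-179.7, -1.2, 172.4]
wrist_force: [0.6, -0.0, 0.1]
finger_gap: 0.0005
```

View pics/s11.png

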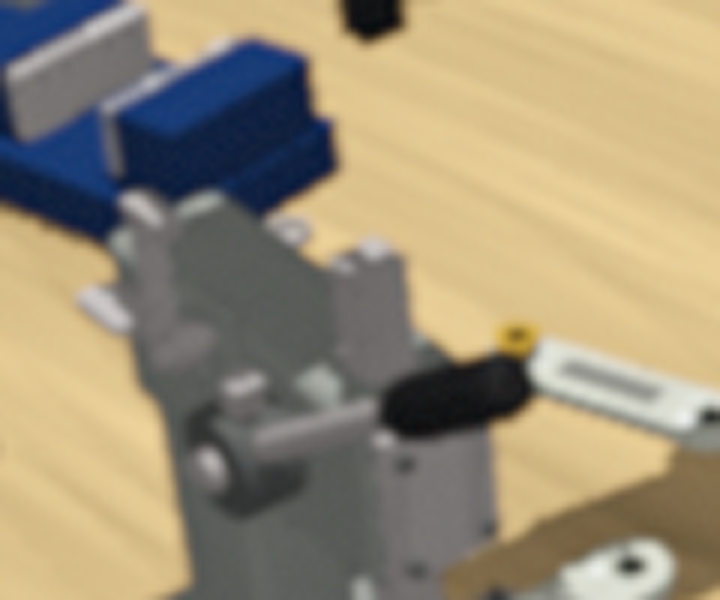

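View pics/t11.png

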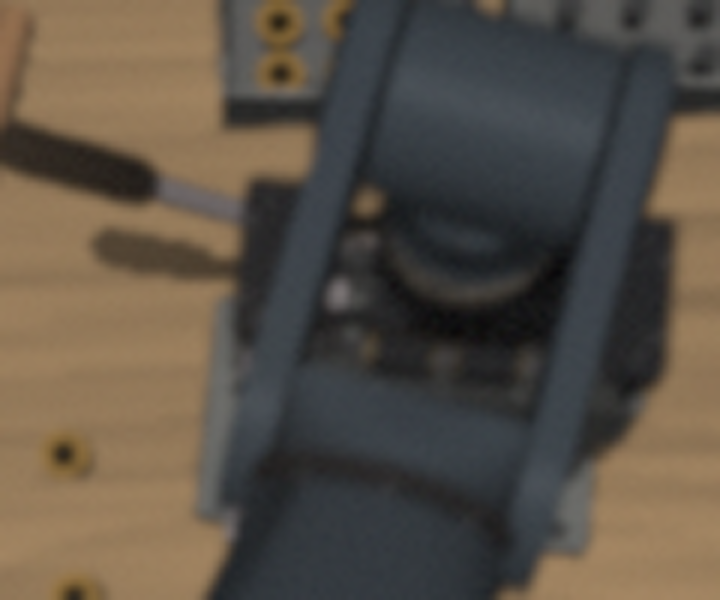

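```bash
python3 pd.py 52 138 378 172.9
```

```text
TCP in press mm -40.9 -51.6 377.5
t 10.9833 tcp [ 0.5714 -0.0662  0.3775] rpy [-179.9   -1.9  172.6] F [ 0.5 -0.4  0.1] gap 0.0003
tool d mm [-92.1 190.   -3.8] turn rad -0.0044
```

```bash
python3 -m pendant '[[-18,38,-2,-0.004,1],[-18,38,-2,0,1],[-18,38,-2,0,1],[-18,38,-2,0,1],[-14,30,0,0,1]]'; python3 pd.py 52 138 370 172.9
```

```text
time_s: 11.4
tcp_pos: [0.6794, 0.1008, 0.3871]
orientation: [-179.7, -1.5, 172.3]
wrist_force: [1.0, -0.2, 0.4]
finger_gap: 0.0002
TCP in press mm 45.6 127.4 387.1
t 11.4 tcp [0.6794 0.1008 0.3871] rpy [-179.7   -1.5  172.3] F [ 1.  -0.2  0.4] gap 0.0002
tool d mm [-6.8 10.7 16.9] turn rad -0.0097
```

```bash
python3 -m pendant '[[-6,10,10,-0.01,1],[0,0,0,0,1]]'; python3 pd.py 52 138 365 172.9;  python3 - <<'E'
from h import *
s=robot.get_obs();Rm=R.from_euler('xyz',s['orientation'],degrees=True).as_matrix()
for n in("top","scene"):
    im=imaging.grab_frame(n); cv2.imwrite(f"pics/{n}12.png",im[:,:,::-1])
    print(n,proj(n,np.array([s['tcp_pos']+Rm@[0,0,.025]])))
crop("pics/scene12.png",225,120,345,220,6,"pics/s12.png")
crop("pics/top12.png",250,90,350,180,6,"pics/t12.png")
E
```

```text
time_s: 11.57
tcp_pos: [0.6901, 0.1172, 0.376]
orientation: [-179.8, -1.3, 173.4]
wrist_force: [-0.5, -0.1, -1.4]
finger_gap: 0.0005
TCP in press mm 54.2 145.0 376.0
t 11.5667 tcp [0.6901 0.1172 0.376 ] rpy [-179.8   -1.3  173.4] F [-0.5 -0.1 -1.4] gap 0.0005
tool d mm [ 2.  -7.  11.1] turn rad 0.0092
top [[286.45102238 131.93621435]]
scene [[293.39669325 193.26528358]]
```

View pics/s12.png

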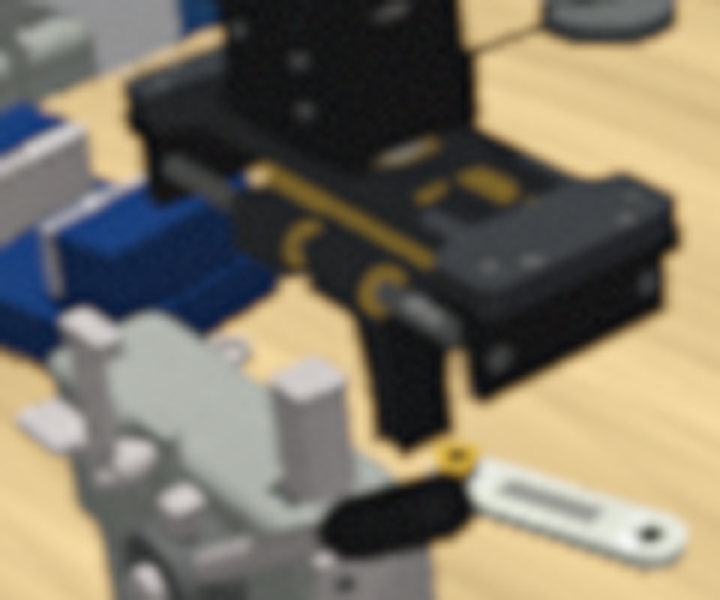

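```bash
python3 -m pendant '[[2,-6,8,0.009,1],[0,0,6,0,1]]'; python3 -m pendant '[[0,0,8,0,1],[0,0,6,0,1]]'; python3 pd.py 52 140 340 172.9
```

```text
time_s: 11.83
tcp_pos: [0.686, 0.1058, 0.3654]
orientation: [-179.7, -1.1, 172.6]
wrist_force: [-0.1, -1.3, -1.7]
finger_gap: 0.0004
time_s: 12.0
tcp_pos: [0.6848, 0.102, 0.3516]
orientation: [-179.6, -1.0, 172.3]
wrist_force: [-0.4, 0.4, 1.8]
finger_gap: 0.0003
TCP in press mm 50.8 129.3 351.6
t 12.0 tcp [0.6848 0.102  0.3516] rpy [-179.6   -1.   172.3] F [-0.4  0.4  1.8] gap 0.0003
tool d mm [-1.3 10.8 11.5] turn rad -0.0105
```

```bash
python3 -m pendant '[[-1,6,8,-0.008,1],[0,3,8,0,1],[0,3,8,0,1]]'; python3 pd.py 52 145 320 172.9
```

```text
time_s: 12.25
tcp_pos: [0.687, 0.1111, 0.3278]
orientation: [-179.7, -0.8, 172.5]
wrist_force: [0.1, -0.1, 3.7]
finger_gap: 0.0005
TCP in press mm 51.8 138.5 327.8
t 12.25 tcp [0.687  0.1111 0.3278] rpy [-179.7   -0.8  172.5] F [ 0.1 -0.1  3.7] gap 0.0005
tool d mm [-0.2  6.5  7.8] turn rad -0.0066
```

```bash
python3 -m pendant '[[0,5,10,-0.006,1],[0,3,10,0,1],[0,3,10,0,1]]'; python3 pd.py 52 150 290 172.9;  python3 -m pendant '[[0,3,10,0,1],[0,2,10,0,1]]'; python3 pd.py 52 150 270 172.9
```

```text
time_s: 12.5
tcp_pos: [0.6887, 0.1239, 0.2962]
orientation: [-179.8, -0.7, 172.9]
wrist_force: [-0.4, 1.3, 3.6]
finger_gap: 0.0006
TCP in press mm 51.9 151.5 296.2
t 12.5 tcp [0.6887 0.1239 0.2962] rpy [-179.8   -0.7  172.9] F [-0.4  1.3  3.6] gap 0.0006
tool d mm [-0.1 -1.5  6.2] turn rad 0.0005
time_s: 12.67
tcp_pos: [0.6895, 0.1308, 0.2739]
orientation: [-179.8, -0.6, 173.0]
wrist_force: [0.6, 1.1, 2.8]
finger_gap: 0.0006
TCP in press mm 51.9 158.4 273.9
t 12.6667 tcp [0.6895 0.1308 0.2739] rpy [-179.8   -0.6  173. ] F [0.6 1.1 2.8] gap 0.0006
tool d mm [-0.2 -8.4  3.9] turn rad 0.0018
```

```bash
python3 -m pendant '[[0,-2,10,0,1],[0,-1,10,0,1],[0,-1,10,0,1]]'; python3 pd.py 52 155 240 172.9;  python3 -m pendant '[[0,0,10,0,1],[0,0,8,0,1]]'; python3 pd.py 52 155 225 172.9
```

```text
time_s: 12.92
tcp_pos: [0.6897, 0.1321, 0.2427]
orientation: [179.6, -0.4, 173.1]
wrist_force: [-1.1, 5.1, 6.9]
finger_gap: 0.0005
TCP in press mm 52.0 159.8 242.7
t 12.9167 tcp [0.6897 0.1321 0.2427] rpy [179.6  -0.4 173.1] F [-1.1  5.1  6.9] gap 0.0005
tool d mm [-0.  -4.8  2.7] turn rad 0.004
time_s: 13.08
tcp_pos: [0.6898, 0.1331, 0.2244]
orientation: [179.6, -0.3, 173.2]
wrist_force: [-1.0, -0.2, 7.6]
finger_gap: 0.0005
TCP in press mm 52.0 160.7 224.4
t 13.0833 tcp [0.6898 0.1331 0.2244] rpy [179.6  -0.3 173.2] F [-1.  -0.2  7.6] gap 0.0005
tool d mm [-0.  -5.7 -0.6] turn rad 0.0051
```

```bash
python3 -m pendant '[[0,-2,8,0,1],[0,-1,8,0,1]]'; python3 pd.py 52 155 200 172.9;  python3 -m pendant '[[0,-1,7,0,1],[0,0,5,0,1]]'; python3 pd.py 52 155 190 172.9
```

```text
time_s: 13.25
tcp_pos: [0.6897, 0.1322, 0.2086]
orientation: [179.4, -0.2, 173.2]
wrist_force: [-0.9, 0.8, 8.1]
finger_gap: 0.0005
TCP in press mm 51.9 159.8 208.6
t 13.25 tcp [0.6897 0.1322 0.2086] rpy [179.4  -0.2 173.2] F [-0.9  0.8  8.1] gap 0.0005
tool d mm [-0.1 -4.9  8.5] turn rad 0.0057
time_s: 13.42
tcp_pos: [0.6895, 0.1309, 0.1964]
orientation: [179.5, -0.2, 173.3]
wrist_force: [-1.7, -1.5, 8.8]
finger_gap: 0.0005
TCP in press mm 51.9 158.5 196.4
t 13.4167 tcp [0.6895 0.1309 0.1964] rpy [179.5  -0.2 173.3] F [-1.7 -1.5  8.8] gap 0.0005
tool d mm [-0.1 -3.6  6.4] turn rad 0.0065
```

```bash
python3 -m pendant '[[0,0,4,0,1]]'; python3 -m pendant '[[0,0,3,0,1]]';python3 -m pendant '[[0,0,3,0,1]]';python3 -m pendant '[[0,0,2,0,1]]'
```

```text
time_s: 13.5
tcp_pos: [0.6894, 0.1302, 0.1925]
orientation: [179.6, -0.1, 173.3]
wrist_force: [-1.9, -0.9, 8.8]
finger_gap: 0.0005
time_s: 13.58
tcp_pos: [0.6894, 0.1296, 0.1896]
orientation: [179.7, -0.1, 173.3]
wrist_force: [-1.5, 0.0, 8.2]
finger_gap: -0.0001
time_s: 13.67
tcp_pos: [0.6893, 0.1292, 0.1869]
orientation: [179.7, -0.1, 173.3]
wrist_force: [-1.5, 0.0, 8.5]
finger_gap: 0.0001
time_s: 13.75
tcp_pos: [0.6893, 0.1288, 0.1852]
orientation: [179.8, -0.1, 173.3]
wrist_force: [-1.8, 0.3, 11.3]
finger_gap: 0.0005
```

```bash
python3 -m pendant '[[0,0,2,0,1]]'; python3 -m pendant '[[0,0,2,0,1]]'
```

```text
time_s: 13.83
tcp_pos: [0.6893, 0.1286, 0.1844]
orientation: [179.8, -0.0, 173.3]
wrist_force: [-3.6, 0.3, 14.5]
finger_gap: 0.0003
time_s: 13.92
tcp_pos: [0.6893, 0.1286, 0.184]
orientation: [179.8, -0.0, 173.3]
wrist_force: [-3.7, 0.6, 15.2]
finger_gap: 0.0003
```

```bash
python3 -m pendant '[[0,0,2.2,0,1],[0,0,2.2,0,1]]'; python3 -m pendant '[[0,0,2.2,0,1],[0,0,2.2,0,1]]'; python3 - <<'E'
from h import *
for n in("top","scene"):
    im=imaging.grab_frame(n); cv2.imwrite(f"pics/{n}13.png",im[:,:,::-1])
crop("pics/scene13.png",215,140,345,290,5,"pics/s13.png")
s=robot.get_obs(); print(s['time_s'],s['wrist_force'],s['tcp_pos'])
E
```

```text
time_s: 14.08
tcp_pos: [0.6893, 0.1285, 0.1838]
orientation: [179.8, 0.1, 173.4]
wrist_force: [-4.4, 0.5, 14.6]
finger_gap: 0.0004
time_s: 14.25
tcp_pos: [0.6892, 0.1286, 0.184]
orientation: [179.8, 0.2, 173.4]
wrist_force: [-4.6, 1.3, 13.4]
finger_gap: 0.0006
14.35 [-3.464354    0.67039616 14.48180716] [0.68918416 0.12858436 0.18401381]
```

View pics/s13.png

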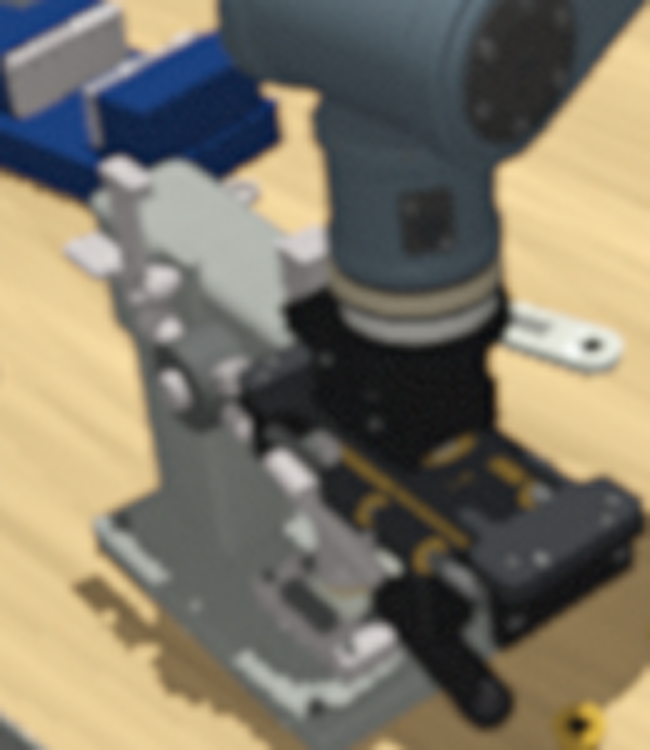

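View pics/top13.png

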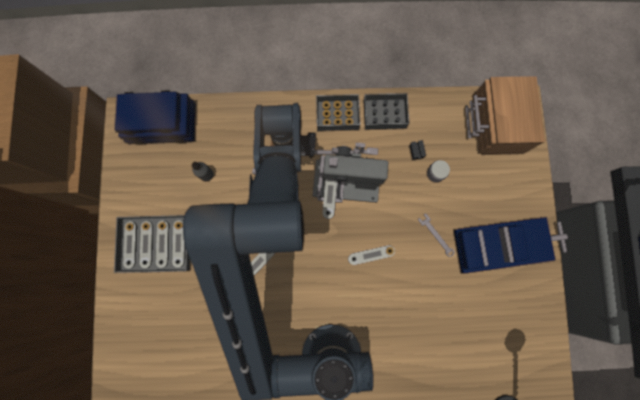

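```bash
python3 -m pendant '[[0.5,0,3,0,1],[0.5,0,3,0,1]]'; python3 -m pendant '[[0.5,0,3,0,1],[0.5,0,3,0,1]]'
```

```text
time_s: 14.52
tcp_pos: [0.689, 0.1285, 0.1834]
orientation: [179.9, 0.5, 173.4]
wrist_force: [-3.6, -0.1, 16.7]
finger_gap: 0.0002
time_s: 14.68
tcp_pos: [0.6889, 0.1285, 0.1833]
orientation: [179.9, 0.8, 173.5]
wrist_force: [-5.3, 0.8, 16.6]
finger_gap: 0.0006
```

```bash
python3 -m pendant '[[0,0,3.6,0,1]]'; python3 - <<'E'
from h import *
for k in range(5):
    im=imaging.grab_frame("scene"); s=robot.get_obs(); print(s['time_s'],s['wrist_force'].round(1),s['tcp_pos'].round(4))
cv2.imwrite("pics/scene14.png",im[:,:,::-1]); crop("pics/scene14.png",215,140,345,290,5,"pics/s14.png")
E
```

```text
time_s: 14.77
tcp_pos: [0.689, 0.1284, 0.1828]
orientation: [179.9, 0.9, 173.5]
wrist_force: [-6.4, -0.0, 19.0]
finger_gap: 0.0002
14.8167 [-5.   0.8 17.3] [0.6889 0.1284 0.1827]
14.8667 [-5.5  1.5 17.4] [0.6889 0.1284 0.1828]
14.9167 [-5.1  1.2 17.2] [0.6889 0.1285 0.1828]
14.9667 [-5.2 -0.2 17.8] [0.6889 0.1284 0.1828]
15.0167 [-5.1  0.3 17.9] [0.6889 0.1284 0.1828]
```

View pics/s14.png

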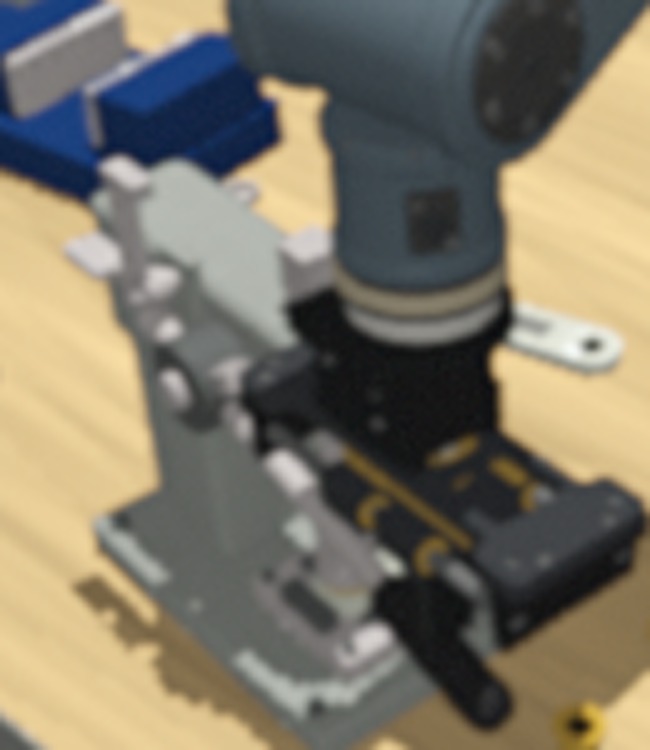

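```bash
python3 -c "
from rig import robot
print(robot.close_job())"
```

```text
the job is handed in; nothing more can be done
None
```

The job is handed in with the lever held down and, as far as my checks show, the bush pressed fully home. No verdict came back.

**What I did**
- **Link:** I took the farthest of the three lookalikes, laid it in the nest against the end stop with the catch on, and let go.
- **Catch:** I flipped it back with the closed fingertips. The picture after that shows its hook arm standing up and its tab lying back.
- **Lever:** I pressed it down with the closed fingertips on the grip until it turned rigid, about 52° by my geometry. Home was expected near 51°.

**Last checks**
- After release, the link's plain hole came out about 130 mm from the ram axis and 0.2 mm off the centre line, so the bush was on the axis to about 1–2 mm.
- The downward push on the lever held steady at about 17.5 N over the last 0.25 s, with the TCP not moving. A sideways force of about 5 N remained.
- In the last pictures the catch is back and the ram is down on the bush. I did not measure the spare parts on the bench again, but saw none displaced.

**What went wrong or disagreed**
- I sent one move with the wrong sign, which carried the link past the oiler. A before-and-after picture showed the oiler where it had been.
- While I was setting the link down, the wrist force briefly reached 49 N through the fingers. That is well under the 120 N wrist limit.
- The two cameras disagreed by about 2.5 mm sideways. The gripper's position and the grip on the link agreed with the scene camera.
- The tool pose drifted slightly with every row, and I corrected it as I went.

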